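# Sort the bath things on the step

## Task

Tidy the step after the bath: put the round-ended bath soap on the ribs of the open soap dish, both square-cornered laundry bars on the round aluminium plate, and the two foot tools (the steel heel scraper and the round terracotta scrubber) in the oblong white tray. Set each one down, without dropping it, so that it lies flat on the floor of its holder with nothing stacked or propped on a rim, and do not shift the lota or the mug.

Things in the scene. Friction and masses are not known exactly. Their poses are not given: they have to be found in the camera images.
- bath_soap_c (a point): bath soap: ivory cake with two half-round ends (outline like a running track), 80 long (x) x 52 wide (y) x 34 mm high, 90 to 160 g, flat top and underside. Point: its centre, 17 mm above its underside; z up.
- bar_a_c (a point): one of two alike laundry soap bars: plain ivory oblong block with square corners and a score line across the top, 76 long (x) x 46 wide (y) x 34 mm high, 105 to 180 g. Point: its centre, 17 mm above its underside; z up.
- bar_b_c (a point): the other laundry soap bar, the same in every way as the first.
- scraper_c (a point): steel heel scraper lying flat, 110 mm long along its x: a straight handle 18 mm wide and 14 mm high from x = -55 to +17 mm, then a flat perforated head 36 mm wide, 8 mm thick, to x = +55. About 90 g; balances within 4 mm of this point, where the handle can be gripped across (y). Point: middle of its length, 7 mm above its underside; z up.
- scrubber_c (a point): foot scrubber: round terracotta disc with a cross-grooved top, 54 mm across, 32 mm high, about 100 g. Point: its centre, 16 mm above its underside; z up.
- dish_seat (a point): yellow soap dish, fixed on the step, open flat like a book at any yaw. Its two halves are each 112 x 82 mm outside, 106 x 76 inside, 16 mm high. The base half has six raised ribs and drain holes, the lid half (to +y, centre 86 mm away) a smooth floor. Point: centre of the base half on the rib tops, 7 mm above the step; x along the 112 mm side. The soap on the ribs stands 25 mm above the rim.
- plate_in (a point): round aluminium plate, fixed on the step: flat floor 170 mm across, 3 mm above the step, sloping rim 200 mm across and 14 mm high above the step. Point: centre of its floor, on the floor; z up.
- tray_in (a point): oblong white plastic foot tray with slotted floor, fixed on the step: inside 140 mm (x) x 190 mm (y), walls 3 mm thick and 20 mm high above the step. Point: centre of its floor, 3 mm above the step; z up. A wooden nail brush and a round tin, each under 30 mm high and no part of the job, lie between the holders some 0.2 m from their centres.
- lota_c (a point): round-bellied aluminium lota (water pot), 98 mm across and 98 mm high, standing loose beyond the gap between two holders. Point: on its axis, 49 mm above the step. To be left alone.
- mug_c (a point): blue plastic mug, 96 mm across and 105 mm high, with a handle on its +y side that reaches about 80 mm from the axis, standing loose beyond the gap between two holders. Point: on its axis, 52 mm above the step. To be left alone.

How it is judged:
At the end, for the whole second after the job is handed in: Soap on the ribs, within 20 mm of their middle; both bars on the plate floor, centres within 65 mm of its middle; scraper and scrubber on the tray floor, centres within 65 mm (x) and 90 mm (y) of its middle; all within 0.12 rad of flat, at most 5 mm above resting height, released, at rest (horizontal distance between bath_soap_c and dish_seat below 0.02 m and z of bath_soap_c in the frame of dish_seat below 0.022 m and horizontal distance between each of bar_a_c, bar_b_c and plate_in below 0.065 m and z of each of bar_a_c, bar_b_c in the frame of plate_in below 0.022 m and x of scraper_c in the frame of tray_in between -0.065 and 0.065 m and y of scraper_c in the frame of tray_in between -0.09 and 0.09 m and z of scraper_c in the frame of tray_in below 0.012 m and x of scrubber_c in the frame of tray_in between -0.065 and 0.065 m and y of scrubber_c in the frame of tray_in between -0.09 and 0.09 m and z of scrubber_c in the frame of tray_in below 0.021 m and angle between each of bath_soap_c, bar_a_c, bar_b_c, scraper_c, scrubber_c's own z axis and vertical below 0.12 rad and linear speed of each of bath_soap, bar_a, bar_b, scraper, scrubber below 0.02 m/s); the robot touches nothing.
It fails at once if a soap, bar or tool is dropped (falls free at over 0.9 m/s) ((linear speed of bath_soap above 0.9 m/s and contact force between the fingers and bath_soap below 0.05 N) or (linear speed of bar_a above 0.9 m/s and contact force between the fingers and bar_a below 0.05 N) or (linear speed of bar_b above 0.9 m/s and contact force between the fingers and bar_b below 0.05 N) or (linear speed of scraper above 0.9 m/s and contact force between the fingers and scraper below 0.05 N) or (linear speed of scrubber above 0.9 m/s and contact force between the fingers and scrubber below 0.05 N)).
It fails at once if the lota is shifted by more than 20 mm or tipped (distance of lota_c from where it was at the start of the episode above 0.02 m or angle between lota_c's own z axis and vertical above 0.25 rad).
It fails at once if the mug is shifted by more than 20 mm or tipped (distance of mug_c from where it was at the start of the episode above 0.02 m or angle between mug_c's own z axis and vertical above 0.25 rad).
It also fails if it takes over 122 s, if anything falls off the work surface, if the arm or the gripper's body presses on something with over 40 N, if the wrist force passes 120 N, or if a joint passes its speed limit or range.

## Robot

A 6-joint arm with a two-finger parallel gripper is mounted at the origin on the work surface. World frame = base frame: x ahead of the robot, y to its left, z up, the work surface at z = 0. Lengths are in m, angles in rad, forces in N, time in s.
With the tool pointing down it reaches from about 0.25 to 0.725 m from the base axis. Payload 4 kg.
Tool frame: the origin (TCP) lies on the front face of the gripper's body, between the roots of the fingers; the fingertips stand 73 mm ahead of it and the grasp point (between the pads) lies 54 mm ahead of it; z points along the fingers, y is the direction in which the jaws open and shut (so a half turn about z gives the same grasp; the last joint's range is limited). The gripper opens to 85 mm and grips with 20 to 120 N. Pads are 22 mm wide; open, the fingers measure 114 mm over their backs; the gripper's body (76 mm by 85 mm) begins 54 mm behind the grasp point. The pads swing forward as they close: fully open they stand 13 mm farther back than shut.
Start: joints at [-1.333, 0.241, 0.005, 1.335, 0, 1.571], TCP at [0.118, -0.486, 0.304] pointing down, gripper open.
Joint ranges: [-2.72, 2.72], [-1.05, 1.87], [-1.09, 1.28], [-1.99, 2.15], [-1.42, 1.44], [-3.14, 3.14]. Speed limits (rad/s): [2.79, 2.79, 3.14, 3.14, 3.14, 3.14].

## Interface

Orientations are given as a unit quaternion [x, y, z, w].
In Python, from workcell import sensors, camera, order gives the robot as it stands. The module is installed in compiled form; this text tells all that it offers.
- The arm moves only by the shell command python3 -m inch 'ROWS'. ROWS is JSON, one flat list of numbers, 5 for each row, row after row: the opening, from -1 (shut) to 1 (fully open), then the shift along the tool's x, y, z in mm, then the turn about the tool's z in units of 6 degrees (1.0 is 6 degrees). A call has 1 to 8 rows; each row is the pose to reach, as a shift and turn from the pose commanded when the call began, along the tool's axes at that moment; what a row does not reach only later rows make up. A row lasts 1/10 s, in which the tool goes at most 50 mm and 8.59 degrees, less where a joint would pass 70% of its speed; a pose out of reach is approached as far as the arm can. A call with a gripper value outside its range is refused whole. The fingers move at their own pace and stop on an object; the grip force is fixed at half the most. Time passes only in rows, so rows that repeat a pose let the fingers close. It gives the time, the measured TCP pose, the force and the opening at its end, in the units of the state.
- sensors.get_obs(): the state, without advancing time (a new reading comes with each control period).
- camera(name): name is "side" or "top" or "wrist"; returns a dict with "pixels" (480x640x3 uint8, red, green, blue), "intrinsics" (3x3 intrinsics, pixels), "extrinsics" (4x4, takes a point from camera to world coordinates). Camera axes: x right, y down, z forward; pixel columns grow to the right and rows downward; lengths in m; the calibration is good to about 2 mm. A picture is of the moment at which its call begins. There is no depth.
- order.job_done(): hands the job in, once; it reports no verdict.
The state is a dict: "clock": time; "joint_pos": joint angles; "joint_vel": joint speeds; "tau": joint torques, N m; "eef_pos": TCP position; "tool_rot": TCP orientation; "ft_force": force on the tool from outside, world axes, zero at the start; "ft_torque": the same for the moment, N m; "grip_width": finger opening in m.
Only numpy, scipy, OpenCV 4.12 (cv2) and the standard library are available. Lean on these libraries where they do the work, as an engineer would, in place of code of your own. Each camera call takes 0.05 s, during which the arm holds its last target.

## Working session

There is one attempt and no reset: what is moved stays moved. The work goes in short steps, Python scripts to look and compute and a shell command to move; the robot and the scene stay as the last step left them, time stands still between calls to the robot, and variables do not carry over. Pictures are saved under pics/ and viewed, and the job is handed in when it is done.

```bash
mkdir -p pics; python3 - <<'E'
from workcell import sensors,camera
import cv2
for n in("top","side","wrist"):
    c=camera(n); cv2.imwrite(f"pics/{n}0.png",c["pixels"][:,:,::-1])
    print(n,c["intrinsics"].tolist(),c["extrinsics"].round(4).tolist())
o=sensors.get_obs();print({k:v for k,v in o.items()})
E
```

```text
top [[516.6936644787254, 0.0, 319.49300003309844], [0.0, 516.6936644787254, 244.11387426408461], [0.0, 0.0, 1.0]] [[-0.008, -0.9902, 0.1391, 0.3798], [-1.0, 0.0082, 0.0011, -0.0035], [-0.0023, -0.1391, -0.9903, 1.2678], [0.0, 0.0, 0.0, 1.0]]
side [[624.0965977315471, 0.0, 321.59207192648137], [0.0, 624.0965977315471, 239.2662639701785], [0.0, 0.0, 1.0]] [[-0.8138, -0.3105, 0.4913, -0.0977], [-0.581, 0.454, -0.6755, 0.8853], [-0.0133, -0.8351, -0.5499, 0.7882], [0.0, 0.0, 0.0, 1.0]]
wrist [[385.14711305097785, 0.0, 313.9834496591701], [0.0, 385.14711305097785, 239.2780134658442], [0.0, 0.0, 1.0]] [[0.2337, -0.9312, -0.2798, 0.1902], [-0.9723, -0.2243, -0.0658, -0.468], [-0.0015, 0.2874, -0.9578, 0.3729], [0.0, 0.0, 0.0, 1.0]]
{'clock': 0.15, 'joint_pos': array([-1.33300579e+00,  2.41248484e-01,  4.04987161e-03,  1.33523259e+00,
       -1.27843948e-05,  1.57081021e+00]), 'joint_vel': array([ 0.00068184, -0.00288461,  0.00375478, -0.00104601, -0.00043112,
        0.00218407]), 'tau': array([-4.50370708e-04, -3.72633433e+01,  2.52639806e+01,  1.23257519e-02,
       -9.75914509e-05, -5.43877562e-06]), 'eef_pos': array([ 0.11768889, -0.48557547,  0.30321929]), 'tool_rot': array([ 9.92940771e-01,  1.18608420e-01, -1.03313195e-04, -8.10906572e-04]), 'ft_force': array([-0.00935242,  0.38022262,  0.22925367]), 'ft_torque': array([-0.04247141, -0.02594204, -0.01718294]), 'grip_width': 0.08544477017469575}
```

View pics/top0.png

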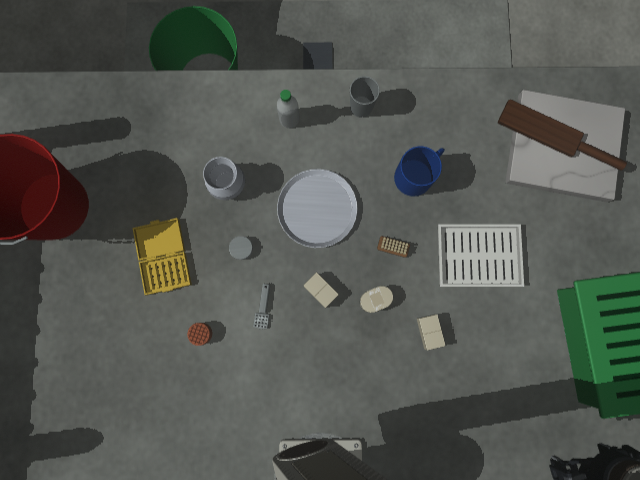

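View pics/side0.png

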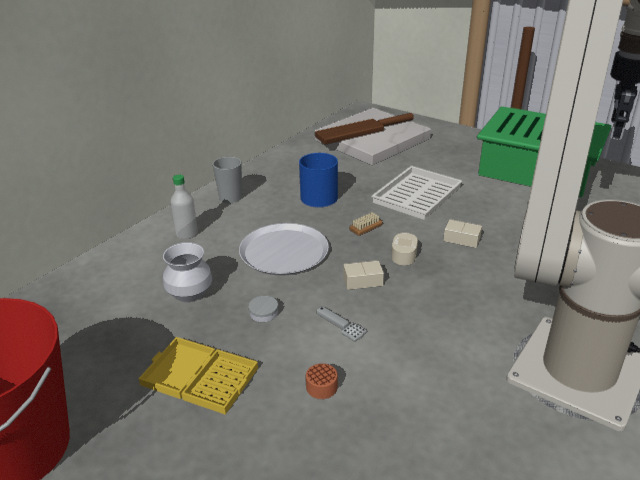

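View pics/wrist0.png

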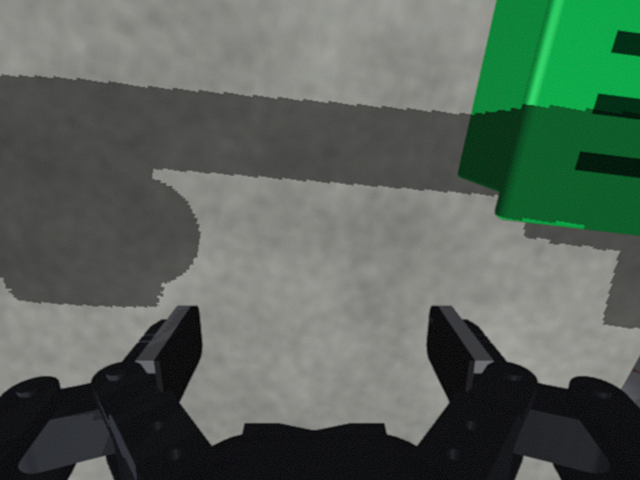

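```bash
cat > h.py <<'E'
import numpy as np,cv2
from workcell import sensors,camera
def ray(c,uv,z):
    K,E=c["intrinsics"],c["extrinsics"]
    d=E[:3,:3]@np.linalg.inv(K)@np.array([uv[0],uv[1],1.]); o=E[:3,3]
    return (o+d*(z-o[2])/d[2])[:2]
def crop(c,u0,v0,u1,v1,f,name):
    im=c["pixels"][v0:v1,u0:u1,::-1]
    cv2.imwrite(name,cv2.resize(im,None,fx=f,fy=f,interpolation=cv2.INTER_CUBIC))
E
python3 - <<'E'
from h import *
c=camera("top")
crop(c,120,210,280,360,5,"pics/cl.png")
crop(c,260,150,460,360,4,"pics/cm.png") if 0 else crop(c,290,260,460,360,4,"pics/cm.png")
hsv=cv2.cvtColor(c["pixels"],cv2.COLOR_RGB2HSV)
for p in [(320,285),(376,300),(431,328),(431,345),(263,295),(262,320),(199,333),(163,273),(481,250),(300,300)]:print(p,hsv[p[1],p[0]],c["pixels"][p[1],p[0]])
E
```

```text
(320, 285) [ 24  37 167] [167 162 143]
(376, 300) [ 23  44 155] [155 149 128]
(431, 328) [ 25  37 166] [166 162 142]
(431, 345) [ 25  37 166] [166 162 142]
(263, 295) [ 85  12 124] [118 124 123]
(262, 320) [ 84  12 104] [ 99 104 103]
(199, 333) [  8 137 106] [106  65  49]
(163, 273) [ 23 160 107] [107  92  40]
(481, 250) [ 45   9 179] [176 179 173]
(300, 300) [48 13 98] [95 98 93]
```

View pics/cl.png

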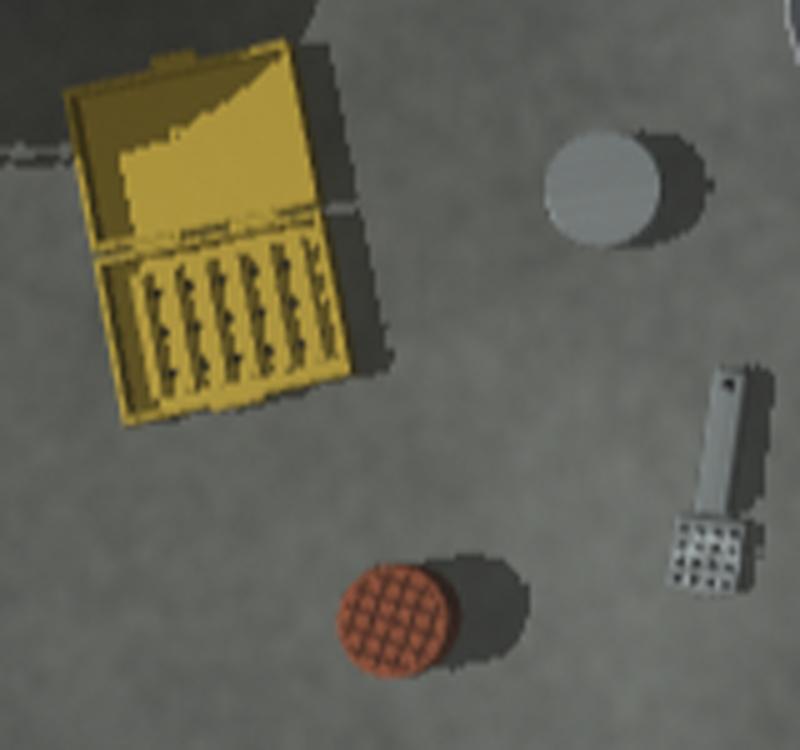

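View pics/cm.png

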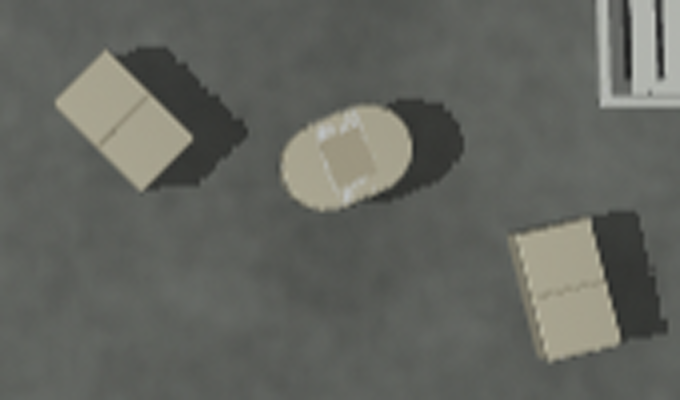

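```bash
cat > m.py <<'E'
from h import *
def rect(c,mask,z,win,tag):
    m=np.zeros_like(mask);u0,v0,u1,v1=win;m[v0:v1,u0:u1]=mask[v0:v1,u0:u1]
    n,l,s,_=cv2.connectedComponentsWithStats(m.astype(np.uint8))
    i=1+s[1:,4].argmax(); cn,_=cv2.findContours((l==i).astype(np.uint8),0,1)
    cn=max(cn,key=cv2.contourArea)[:,0].astype(float)
    w=np.array([ray(c,p,z) for p in cn],np.float32)*1000
    (cx,cy),(a,b),th=cv2.minAreaRect(w)
    if a<b:a,b,th=b,a,th+90
    print(tag,"ctr",round(cx,1),round(cy,1),"LxW",round(a,1),round(b,1),"long-axis yaw deg",round((th+90)%180-90,1))
    return w
E
python3 - <<'E'
from m import *
c=camera("top");p=c["pixels"].astype(int);hsv=cv2.cvtColor(c["pixels"],cv2.COLOR_RGB2HSV).astype(int)
iv=(p[...,0]-p[...,2]>12)&(p[...,0]>145)
iv2=(p[...,0]-p[...,2]>12)&(p[...,0]>125)
rect(c,iv2,.034,(295,262,345,310),"barA")
rect(c,iv2,.034,(355,280,400,320),"soap")
rect(c,iv,.034,(410,305,455,355),"barB")
rect(c,(p[...,0]-p[...,2]>30)&(hsv[...,0]<14),.030,(180,315,220,355),"scrub")
g=(p[...,1]>104)&(p[...,2]-p[...,0]>-2)
rect(c,g,.010,(250,275,275,335),"scraper")
y=(hsv[...,1]>110)&(hsv[...,0]>18)
rect(c,y,.016,(130,210,195,300),"dish")
W=lambda u,v,z:(ray(c,(120+u/5-.4,210+v/5-.4),z)*1000).round(1)
# base half corners, lid half corners
q=[W(*a,.016) for a in((127,425),(350,375),(318,215),(97,262),(290,40),(66,90))];print([list(a) for a in q],"base",sum(q[:4])/4)
rect(c,(p.min(2)>150)&(abs(p[...,0]-p[...,2])<12),.020,(430,215,530,295),"tray")
gg=cv2.medianBlur(c["pixels"],3)
w=rect(c,(p[...,2]>p[...,0]+3)&(p[...,2]>115),.014,(270,160,365,255),"plate")
for t,z,win,mk in(("mug",.105,(385,135,455,205),p[...,2]-p[...,0]>40),("lota",.098,(195,150,250,205),(p[...,2]>p[...,0]+3)&(p[...,2]>90))):
    rect(c,mk,z,win,t)
E
```

```text
barA ctr 444.0 -3.5 LxW 74.1 43.9 long-axis yaw deg 44.5
soap ctr 420.8 -135.7 LxW 78.0 52.2 long-axis yaw deg -67.6
barB ctr 342.3 -264.5 LxW 72.8 44.5 long-axis yaw deg 12.5
scrub ctr 341.7 286.7 LxW 52.2 51.2 long-axis yaw deg 89.6
scraper ctr 401.9 138.2 LxW 125.3 57.8 long-axis yaw deg 0.6
dish ctr 531.4 384.6 LxW 178.3 115.2 long-axis yaw deg 12.4
[[np.float64(436.0), np.float64(420.3)], [np.float64(459.3), np.float64(313.2)], [np.float64(537.5), np.float64(330.9)], [np.float64(515.3), np.float64(438.0)], [np.float64(624.6), np.float64(347.3)], [np.float64(600.5), np.float64(456.8)]] base [487.025 375.6  ]
tray ctr 524.5 -392.4 LxW 201.5 149.2 long-axis yaw deg 89.5
plate ctr 652.3 -0.3 LxW 196.5 185.8 long-axis yaw deg 44.7
mug ctr 714.1 -231.3 LxW 119.6 104.8 long-axis yaw deg -9.8
lota ctr 703.0 229.6 LxW 103.2 77.0 long-axis yaw deg 0.8
```

```bash
cat > go.py <<'E'
import sys
from h import *
from scipy.spatial.transform import Rotation as R
# x y z(mm, TCP) jawyaw(deg, mod 180)
a=[float(v) for v in sys.argv[1:5]]
o=sensors.get_obs();r=R.from_quat(o["tool_rot"]).as_matrix()
y=np.degrees(np.arctan2(r[1,1],r[0,1]))
d=r.T@(np.array(a[:3])-o["eef_pos"]*1000)
j=np.degrees(o["joint_pos"]);j1n=np.degrees(np.arctan2(a[1],a[0]))
print("t",o["clock"],"pos",(o["eef_pos"]*1000).round(1),"jaw",y.round(1),"w",o["grip_width"].round(4),"F",o["ft_force"].round(1),"j6",j[5].round(1),"tilt",np.degrees(np.arccos(-r[2,2])).round(2))
print("shift",d.round(1))
for k in(-2,-1,0,1,2):
    t=-(a[3]-y)+180*k
    j6=j[5]+t+(j1n-j[0])
    if abs(j6)<175 and abs(t)<200: print(" turn",(t/6).round(2),"-> j6",j6.round(0))
E
python3 - <<'E'
from m import *
c=camera("top");p=c["pixels"].astype(int)
W=lambda u,v,z:(ray(c,(120+u/5-.4,210+v/5-.4),z)*1000).round(1)
print(W(730,368,.014),W(712,513,.014),W(704,595,.008))
g=(p[...,1]>112)&(p[...,2]-p[...,0]>2)
rect(c,g,.014,(255,280,272,314),"handle")
for v in range(280,330,4):print(v,''.join('#' if g[v,u] else '.' for u in range(250,276)),p[v,263])
E
python3 go.py 342 -264.5 170 -77.5
```

```text
[461.3 129.4] [391.6 137.6] [352.6 141.8]
handle ctr 426.3 135.0 LxW 65.5 13.7 long-axis yaw deg -7.7
280 .......................... [101 104  99]
284 .............#............ [118 124 122]
288 ............###..#........ [119 125 124]
292 ............#####......... [120 126 124]
296 ...........######......... [117 124 122]
300 ..........######.......... [117 124 122]
304 ..........######.......... [114 121 120]
308 .........######........... [112 117 117]
312 .......................... [101 106 105]
316 .....#..##.##..#.......... [63 66 65]
320 ....########..##.#........ [92 98 97]
324 ....####.#######.......... [117 123 122]
328 .........######.#......... [117 122 120]Traceback (most recent call last):
  File "go.py", line 10, in <module>
    print("t",o["clock"],"pos",(o["eef_pos"]*1000).round(1),"jaw",y.round(1),"w",o["grip_width"].round(4),"F",o["ft_force"].round(1),"j6",j[5].round(1),"tilt",np.degrees(np.arccos(-r[2,2])).round(2))
                                                                                 ^^^^^^^^^^^^^^^^^^^^^
AttributeError: 'float' object has no attribute 'round'
```

```bash
sed -i 's/o\["grip_width"\].round(4)/round(o["grip_width"],4)/' go.py; python3 go.py 342 -264.5 150 -77.5
```

```text
t 0.3 pos [ 117.8 -485.8  303.6] jaw -76.4 w 0.085 F [0.2 0.3 0.2] j6 90.0 tilt 0.04
shift [ 270.1 -162.1  153.7]
 turn -29.81 -> j6 -50.0
 turn 0.19 -> j6 130.0
```

```bash
python3 -m inch '[1,270,-162,100,-10, 1,270,-162,100,-10, 1,270,-162,100,-10, 1,270,-162,100,-10, 1,270,-162,100,-10, 1,270,-162,100,-10, 1,270,-162,100,-10, 1,270,-162,100,-10]'; python3 go.py 342 -264.5 120 -77.5
```

```text
clock: 1.1
eef_pos: [0.3434, -0.2621, 0.2026]
tool_rot: [0.798, 0.602, 0.0, -0.001]
ft_force: [-0.4, -0.0, 0.1]
grip_width: 0.0855
t 1.1 pos [ 343.4 -262.1  202.6] jaw -15.9 w 0.0855 F [-0.4 -0.   0.1] j6 68.6 tilt 0.15
shift [-2.9 -0.5 82.6]
 turn -19.74 -> j6 -50.0
 turn 10.26 -> j6 130.0
```

```bash
python3 -m inch '[1,-3,0,30,-10, 1,-3,0,30,-10, 1,-3,0,30,-10, 1,-3,0,30,-10, 1,-3,0,30,-10, 1,-3,0,30,-10, 1,-3,0,30,-10, 1,-3,0,30,-10]'; python3 -m inch '[1,0,0,0,-9.8, 1,0,0,0,-9.8, 1,0,0,0,-9.8, 1,0,0,0,-9.8, 1,0,0,0,-9.8, 1,0,0,0,-9.8, 1,0,0,0,-9.8, 1,0,0,0,-9.8]'; python3 go.py 342 -264.5 90 102.5;python3 - <<'E'
from h import *
c=camera("wrist");cv2.imwrite("pics/w1.png",c["pixels"][:,:,::-1])
E
```

```text
clock: 1.9
eef_pos: [0.3408, -0.2685, 0.1742]
tool_rot: [0.395, 0.919, -0.0, 0.0]
ft_force: [0.5, -0.4, -0.1]
grip_width: 0.0854
clock: 2.7
eef_pos: [0.3409, -0.2682, 0.1741]
tool_rot: [-0.106, 0.994, -0.0, 0.0]
ft_force: [0.9, -0.3, 0.1]
grip_width: 0.0856
t 2.7 pos [ 340.9 -268.2  174.1] jaw 102.2 w 0.0856 F [ 0.9 -0.3  0.1] j6 -50.4 tilt 0.02
shift [-1.8  3.4 84.1]
 turn -0.06 -> j6 -50.0
 turn 29.94 -> j6 130.0
```

View pics/w1.png

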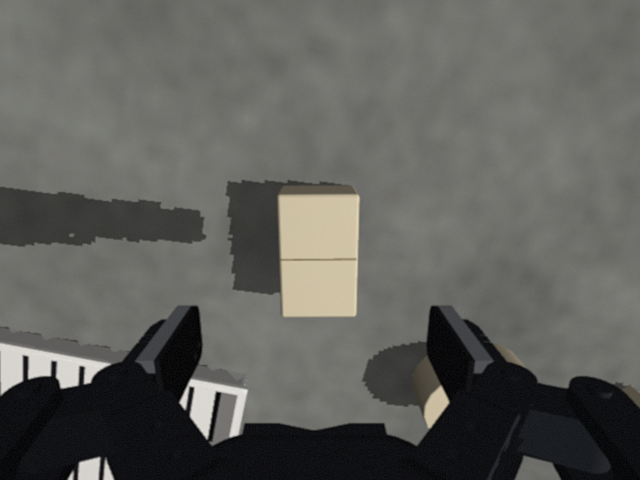

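The wrist view shows bar B centred between the jaws at about (318,255), square to them.

```bash
python3 - <<'E'
from h import *
c=camera("wrist");print(ray(c,(318.5,256),.034)*1000)
E
python3 -m inch '[1,-2,3,85,0, 1,-2,3,85,0, 1,-2,3,85,0, 0.2,-2,3,87,0, -1,-2,3,87,0, -1,-2,3,87,0, -1,-2,3,87,0, -1,-2,3,87,0]';python3 - <<'E'
from h import *
c=camera("side");crop(c,380,140,580,290,4,"pics/s1.png")
c=camera("wrist");cv2.imwrite("pics/w2.png",c["pixels"][:,:,::-1])
E
```

```text
[ 341.62323078 -265.57037442]
clock: 3.6
eef_pos: [0.3438, -0.2655, 0.089]
tool_rot: [-0.108, 0.994, -0.002, 0.002]
ft_force: [-0.9, -0.2, 6.4]
grip_width: 0.045
```

View pics/s1.png

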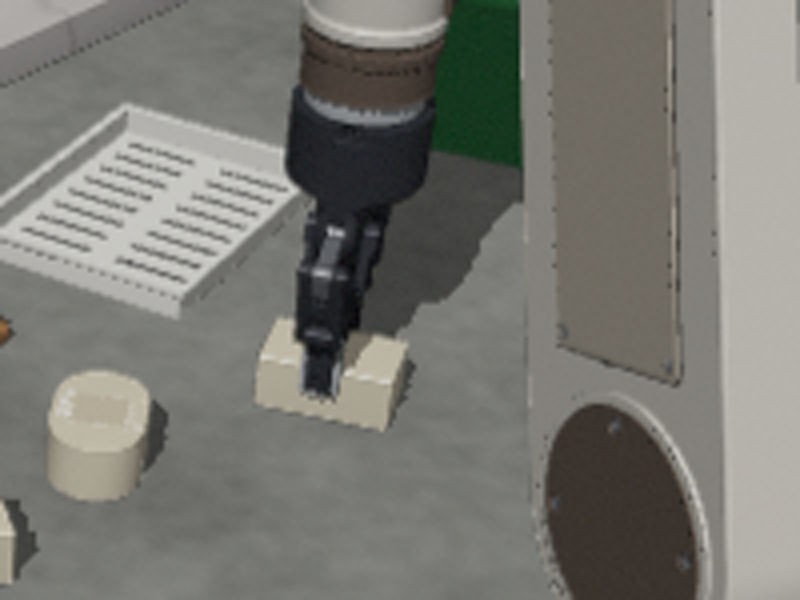

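View pics/w2.png

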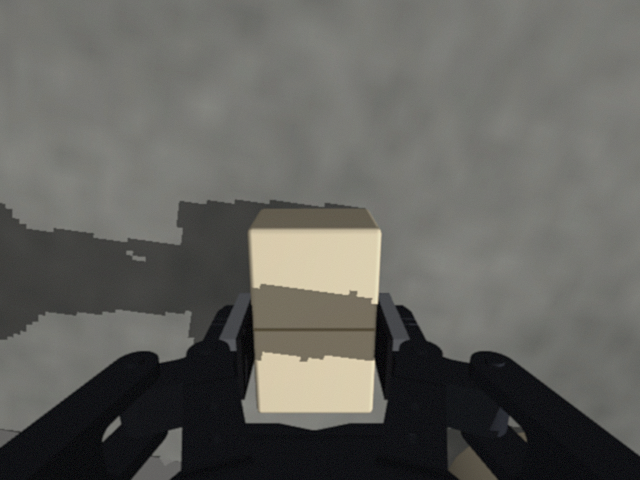

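```bash
python3 - <<'E'
from h import *
c=camera("side");K,E=c["intrinsics"],c["extrinsics"]
uv=(380+320/4-.4,140+396/4-.4)
for s in (23,30):
    # finger outer plane: point = tcp + s*n ; n=jaw dir pointing +y
    n=np.array([np.cos(np.radians(102.3)),np.sin(np.radians(102.3)),0]);p=np.array([.3438,-.2655,0])+n*s/1000
    d=E[:3,:3]@np.linalg.inv(K)@np.array([*uv,1.]);o=E[:3,3]
    print(s,(o+d*((p-o)@n)/(d@n))*1000)
E
python3 go.py 645 -38 200 90
```

```text
23 [ 339.36619295 -242.92637094   14.14801328]
30 [ 336.80700745 -236.31990765   18.68055732]
t 3.75 pos [ 343.8 -265.5   89. ] jaw 102.4 w 0.0445 F [-0.1 -0.4  7.4] j6 -50.1 tilt 0.27
shift [-343.3  157.2 -110.5]
 turn 2.07 -> j6 -3.0
```

```bash
python3 -m inch '[-1,0,0,-30,0, -1,0,0,-70,0, -1,-50,23,-110,0.5, -1,-343,157,-110,2, -1,-343,157,-110,2, -1,-343,157,-110,2, -1,-343,157,-110,2, -1,-343,157,-110,2]'; python3 -m inch '[-1,-10,3,0,0]';python3 go.py 645 -38 92 90;python3 - <<'E'
from h import *
c=camera("top");crop(c,260,150,460,300,4,"pics/t2.png")
c=camera("side");cv2.imwrite("pics/s2.png",c["pixels"][:,:,::-1])
E
```

```text
clock: 4.55
eef_pos: [0.5708, -0.092, 0.1951]
tool_rot: [-0.004, 1.0, -0.0, 0.001]
ft_force: [1.9, -1.4, -1.5]
grip_width: 0.0446
clock: 4.65
eef_pos: [0.5834, -0.0866, 0.1951]
tool_rot: [-0.006, 1.0, 0.0, 0.002]
ft_force: [0.6, -0.7, -1.9]
grip_width: 0.0445
t 4.65 pos [583.4 -86.6 195.1] jaw 90.7 w 0.0445 F [ 0.6 -0.7 -1.9] j6 -9.2 tilt 0.29
shift [-61.7  47.8 103.4]
 turn 0.12 -> j6 -3.0
```

View pics/s2.png

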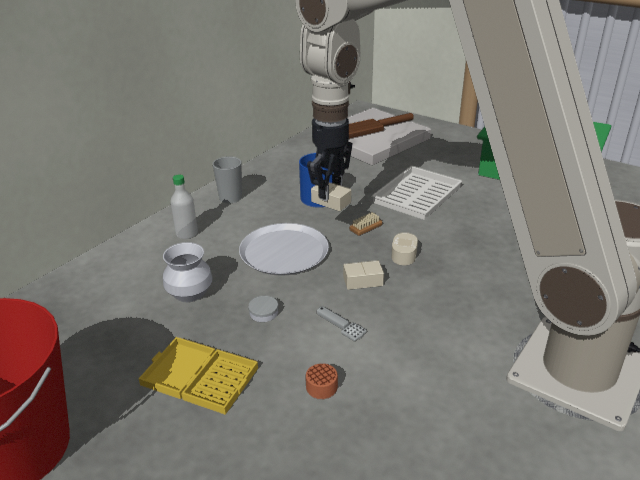

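```bash
python3 -m inch '[-1,-62,48,40,0.1, -1,-62,48,40,0.1, -1,-62,48,40,0.1, -1,-62,48,40,0.1]'; python3 go.py 645 -38 92 90;python3 - <<'E'
from h import *
im=cv2.imread("pics/top0.png").astype(int)[:,:,::-1]
c=camera("top")
m=((im[...,2]>im[...,0]+1)&(im[...,2]>112)).astype(np.uint8);m2=np.zeros_like(m);m2[160:255,270:365]=m[160:255,270:365]
m2=cv2.morphologyEx(m2,cv2.MORPH_OPEN,np.ones((2,2)))
cn=np.vstack(cv2.findContours(m2,0,1)[0])[:,0]
w=np.array([ray(c,p,.014) for p in cn],np.float32)*1000
print(cv2.minEnclosingCircle(w),w.min(0),w.max(0))
E
```

```text
clock: 5.15
eef_pos: [0.6394, -0.0428, 0.1531]
tool_rot: [0.002, 1.0, -0.0, -0.002]
ft_force: [-0.8, 0.4, -1.5]
grip_width: 0.0444
t 5.15 pos [639.4 -42.8 153.1] jaw 89.8 w 0.0444 F [-0.8  0.4 -1.5] j6 -3.6 tilt 0.2
shift [-5.8  4.8 61.1]
 turn -0.04 -> j6 -3.0
((645.0036010742188, 2.249502182006836), 99.95478820800781) [546.2224  -95.85634] [743.2717   85.07601]
```

```bash
python3 -m inch '[-1,-3,6,30,0, -1,-3,6,50,0, -1,-3,6,57,0, -1,-3,6,59,0, -1,-3,6,59,0, -1,-3,6,59,0]'; python3 go.py 642 -37 92 90; python3 -m inch '[-1,0,0,1,0, -1,0,0,1,0]';python3 -m inch '[-1,0,0,1,0, -1,0,0,1,0]'
```

```text
clock: 5.8
eef_pos: [0.6448, -0.0365, 0.0968]
tool_rot: [0.002, 1.0, -0.0, 0.001]
ft_force: [-0.2, 0.4, -1.3]
grip_width: 0.0447
t 5.8 pos [644.8 -36.5  96.8] jaw 89.8 w 0.0447 F [-0.2  0.4 -1.3] j6 -3.0 tilt 0.16
shift [ 2.8 -0.5  4.8]
 turn -0.04 -> j6 -3.0
clock: 6.0
eef_pos: [0.6443, -0.036, 0.0947]
tool_rot: [0.002, 1.0, -0.0, 0.001]
ft_force: [-0.0, -0.5, -1.4]
grip_width: 0.0448
clock: 6.2
eef_pos: [0.6439, -0.0358, 0.0929]
tool_rot: [0.001, 1.0, -0.0, -0.0]
ft_force: [-0.1, 0.1, -2.5]
grip_width: 0.0447
```

```bash
python3 -m inch '[-1,0,0,1,0, -1,0,0,1,0]';python3 -m inch '[-1,0,0,1,0, -1,0,0,1,0]'; python3 - <<'E'
from h import *
c=camera("side");crop(c,220,120,380,270,5,"pics/s3.png")
E
```

```text
clock: 6.4
eef_pos: [0.644, -0.0359, 0.0922]
tool_rot: [0.001, 1.0, 0.0, 0.0]
ft_force: [0.3, -0.3, 0.2]
grip_width: 0.0448
clock: 6.6
eef_pos: [0.644, -0.0359, 0.0921]
tool_rot: [0.001, 1.0, -0.0, 0.0]
ft_force: [-3.7, 1.0, 4.8]
grip_width: 0.0443
```

View pics/s3.png

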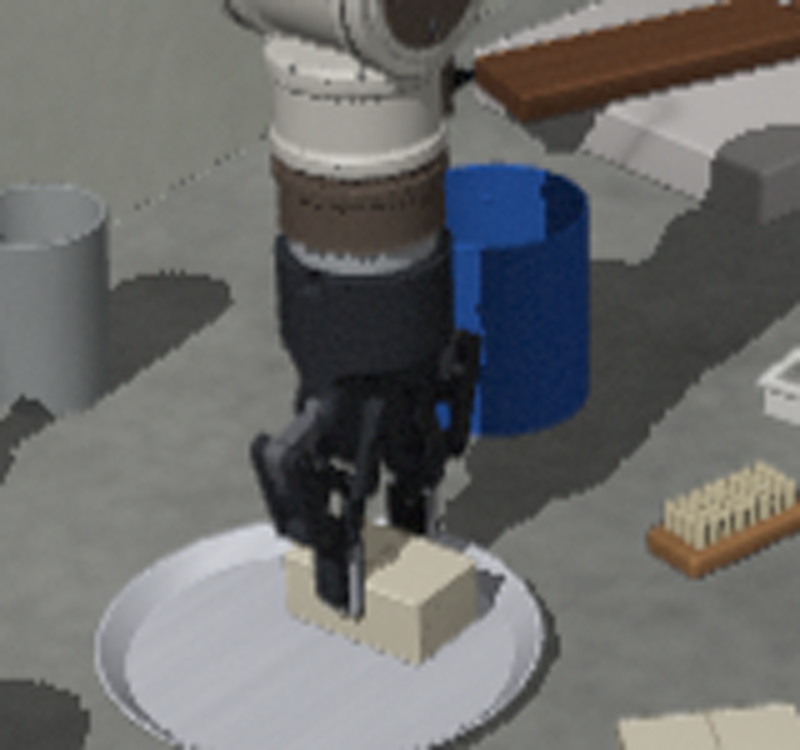

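The bar is sitting on the plate floor (force builds at TCP z = 92 as expected). Release.

```bash
python3 -m inch '[0.5,0,0,0,0, 0.5,0,0,0,0, 0.5,0,0,0,0, 0.5,0,0,-30,0, 0.5,0,0,-80,0, 0.5,0,0,-80,0, 0.5,0,0,-80,0]';  python3 go.py 444 -3.5 170 134.5
```

```text
clock: 7.35
eef_pos: [0.6453, -0.036, 0.1731]
tool_rot: [0.002, 1.0, -0.0, 0.002]
ft_force: [-0.7, 0.4, -0.7]
grip_width: 0.064
t 7.35 pos [645.3 -36.  173.1] jaw 89.8 w 0.064 F [-0.7  0.4 -0.7] j6 -3.0 tilt 0.27
shift [201.4  31.9   2.1]
 turn -7.45 -> j6 -45.0
 turn 22.55 -> j6 135.0
```

```bash
python3 -m inch '[1,201,32,2,-7.45, 1,201,32,2,-7.45, 1,201,32,2,-7.45, 1,201,32,2,-7.45, 1,201,32,2,-7.45, 1,201,32,2,-7.45, 1,201,32,2,-7.45, 1,201,32,2,-7.45]';  python3 go.py 444 -3.5 90 134.5;python3 - <<'E'
from h import *
c=camera("wrist");cv2.imwrite("pics/w3.png",c["pixels"][:,:,::-1])
p=c["pixels"].astype(int);m=((p[...,0]-p[...,2]>25)&(p[...,0]>150)).astype(np.uint8)
m[300:]=m[300:]
for k in cv2.findContours(m,0,1)[0]:
    if cv2.contourArea(k)>1500:
        w=np.array([ray(c,q[0],.034) for q in k],np.float32)*1000;print(cv2.minAreaRect(w),cv2.minAreaRect(k)[0])
c=camera("top");crop(c,260,150,460,300,4,"pics/t3.png")
E
```

```text
clock: 8.15
eef_pos: [0.4428, -0.0033, 0.1683]
tool_rot: [-0.378, 0.926, 0.0, -0.001]
ft_force: [0.2, 0.2, 0.5]
grip_width: 0.0854
t 8.15 pos [442.8  -3.3 168.3] jaw 134.5 w 0.0854 F [0.2 0.2 0.5] j6 -44.9 tilt 0.07
shift [-0.8 -1.  78.3]
 turn -0.0 -> j6 -45.0
 turn 30.0 -> j6 135.0
((444.4569091796875, -4.162593841552734), (73.802001953125, 44.514583587646484), 44.41112518310547) (312.0, 256.0)
((410.4974365234375, -136.71046447753906), (32.728797912597656, 84.47569274902344), 17.05314064025879) (162.91168212890625, 26.53369903564453)
```

View pics/t3.png

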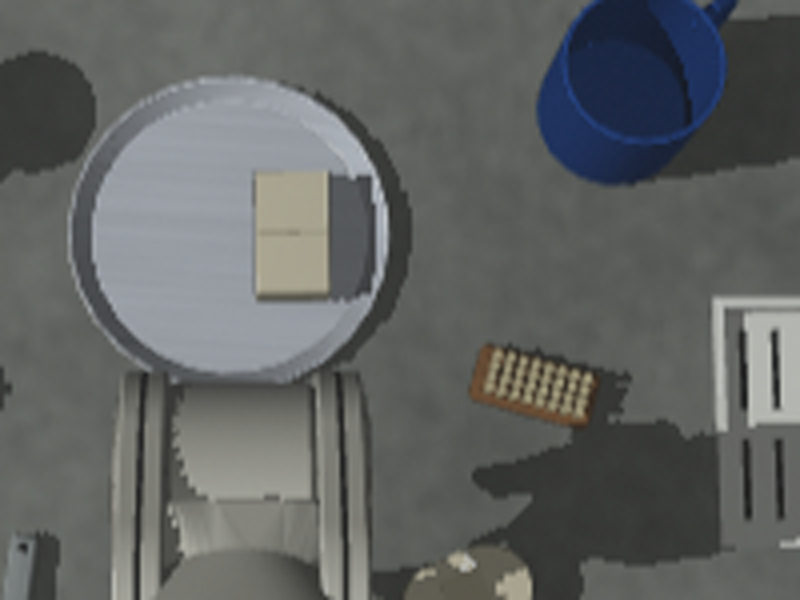

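View pics/w3.png

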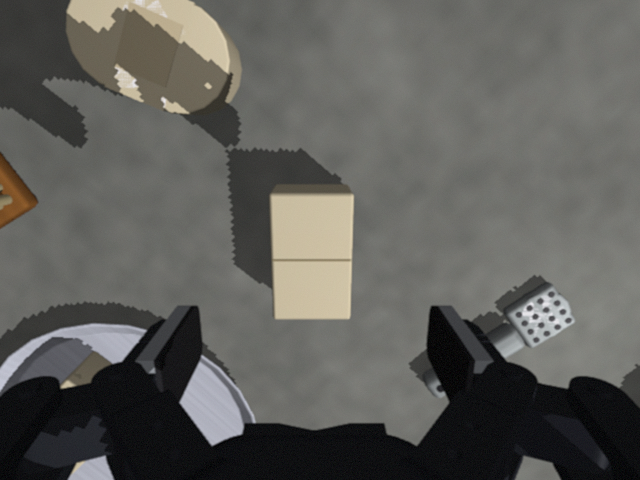

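Bar B lies square on the plate's right half (crop 292,235); bar A is centred under the jaws (312,256).

```bash
python3 -m inch '[1,-1,-1,79,0, 1,-1,-1,79,0, 1,-1,-1,79,0, -1,-1,-1,80,0, -1,-1,-1,80,0, -1,-1,-1,80,0, -1,-1,-1,80,0, -1,-1,-1,80,0]'; python3 -m inch '[-1,0,0,-30,0, -1,0,0,-70,0, -1,0,0,-100,0]'; python3 go.py 642 40 150 90
```

```text
clock: 9.05
eef_pos: [0.4461, -0.0034, 0.0909]
tool_rot: [-0.379, 0.925, -0.001, 0.002]
ft_force: [0.2, -0.3, 7.0]
grip_width: 0.0447
clock: 9.35
eef_pos: [0.4447, -0.0033, 0.1913]
tool_rot: [-0.379, 0.925, -0.0, 0.001]
ft_force: [1.1, -0.2, -1.0]
grip_width: 0.0442
t 9.35 pos [444.7  -3.3 191.3] jaw 134.5 w 0.0442 F [ 1.1 -0.2 -1. ] j6 -45.0 tilt 0.11
shift [-171.  -107.4   41.7]
 turn 7.42 -> j6 4.0
```

```bash
python3 -m inch '[-1,-171,-107,0,7.42, -1,-171,-107,0,7.42, -1,-171,-107,30,7.42, -1,-171,-107,40,7.42, -1,-171,-107,40,7.42, -1,-171,-107,40,7.42, -1,-171,-107,40,7.42, -1,-171,-107,40,7.42]'; python3 go.py 642 40 98 90
```

```text
clock: 10.15
eef_pos: [0.6408, 0.04, 0.1504]
tool_rot: [-0.001, 1.0, -0.0, 0.001]
ft_force: [-0.1, -0.5, -2.1]
grip_width: 0.0446
t 10.15 pos [640.8  40.  150.4] jaw 90.1 w 0.0446 F [-0.1 -0.5 -2.1] j6 3.5 tilt 0.06
shift [-1.1 -0.  52.4]
 turn 0.02 -> j6 4.0
```

```bash
python3 -m inch '[-1,0,0,40,0, -1,0,0,50,0, -1,0,0,53,0, -1,0,0,54,0, -1,0,0,55,0, -1,0,0,55,0]'; python3 -m inch '[-1,0,0,1,0, -1,0,0,1,0]';python3 -m inch '[-1,0,0,1,0, -1,0,0,1,0]'
```

```text
clock: 10.75
eef_pos: [0.6422, 0.0403, 0.0954]
tool_rot: [-0.0, 1.0, 0.0, 0.001]
ft_force: [0.8, 0.4, -0.9]
grip_width: 0.0443
clock: 10.95
eef_pos: [0.6421, 0.0403, 0.094]
tool_rot: [-0.0, 1.0, 0.0, 0.001]
ft_force: [-1.1, 0.2, 1.4]
grip_width: 0.0445
clock: 11.15
eef_pos: [0.6421, 0.0404, 0.094]
tool_rot: [-0.0, 1.0, -0.0, 0.001]
ft_force: [-1.7, -0.3, 7.2]
grip_width: 0.0446
```

```bash
python3 -m inch '[0.4,0,0,0,0, 0.4,0,0,0,0, 0.4,0,0,0,0, 0.4,0,0,-30,0, 0.4,0,0,-80,0, 0.4,0,0,-80,0, 0.4,0,0,-80,0]';  python3 go.py 420.8 -135.7 170 22.4
```

```text
clock: 11.85
eef_pos: [0.6426, 0.0404, 0.174]
tool_rot: [-0.0, 1.0, 0.0, 0.002]
ft_force: [-0.1, 0.7, -1.2]
grip_width: 0.0596
t 11.85 pos [642.6  40.4 174. ] jaw 90.0 w 0.0596 F [-0.1  0.7 -1.2] j6 3.6 tilt 0.25
shift [ 221.8 -176.1    3. ]
 turn -18.73 -> j6 -130.0
 turn 11.27 -> j6 50.0
```

```bash
python3 -m inch '[1,222,-176,3,11.27, 1,222,-176,3,11.27, 1,222,-176,3,11.27, 1,222,-176,3,11.27, 1,222,-176,3,11.27, 1,222,-176,3,11.27, 1,222,-176,3,11.27, 1,222,-176,3,11.27]'; python3 -m inch '[1,0,0,0,0]'; python3 go.py 420.8 -135.7 90 22.4;python3 - <<'E'
from h import *
c=camera("wrist");cv2.imwrite("pics/w4.png",c["pixels"][:,:,::-1])
p=c["pixels"].astype(int);m=((p[...,0]-p[...,2]>12)).astype(np.uint8)
for k in cv2.findContours(m,0,1)[0]:
    if cv2.contourArea(k)>1500:
        w=np.array([ray(c,q[0],.034) for q in k],np.float32)*1000;print(cv2.minAreaRect(w),cv2.minAreaRect(k)[0])
E
```

```text
clock: 12.65
eef_pos: [0.4173, -0.1362, 0.1677]
tool_rot: [0.56, 0.829, -0.0, -0.002]
ft_force: [0.0, 0.1, -0.1]
grip_width: 0.0854
clock: 12.75
eef_pos: [0.4182, -0.1358, 0.1678]
tool_rot: [0.557, 0.831, -0.0, -0.001]
ft_force: [0.2, 0.0, -0.2]
grip_width: 0.0854
t 12.75 pos [ 418.2 -135.8  167.8] jaw 22.3 w 0.0854 F [ 0.2  0.  -0.2] j6 49.7 tilt 0.15
shift [-1.   2.5 77.8]
 turn -30.01 -> j6 -130.0
 turn -0.01 -> j6 50.0
((420.72869873046875, -134.12689208984375), (52.92364501953125, 84.215576171875), 21.800561904907227) (317.5, 255.0)
```

View pics/w4.png

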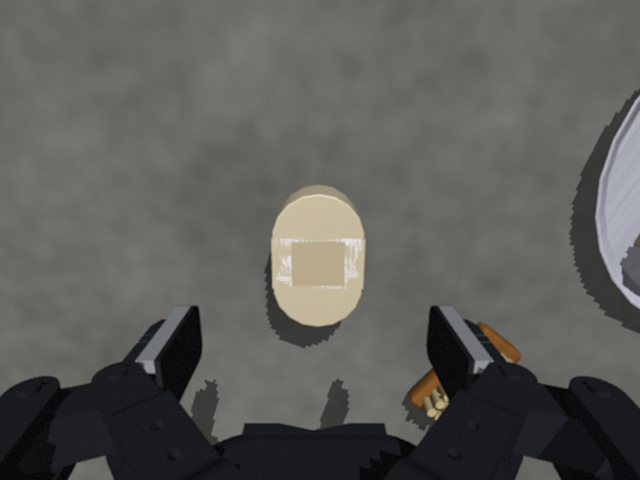

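```bash
python3 -m inch '[1,-1,2,76,0, 1,-1,2,76,0, 1,-1,2,76,0, -1,-1,2,77,0, -1,-1,2,77,0, -1,-1,2,77,0, -1,-1,2,77,0, -1,-1,2,77,0]'; python3 -m inch '[-1,0,0,-30,0, -1,0,0,-70,0, -1,0,0,-90,0]'; python3 go.py 488 375.5 160 12.5;python3 - <<'E'
from h import *
c=camera("wrist");cv2.imwrite("pics/w5.png",c["pixels"][:,:,::-1])
E
```

```text
clock: 13.6
eef_pos: [0.4231, -0.1363, 0.0938]
tool_rot: [0.556, 0.831, 0.001, 0.002]
ft_force: [-1.2, 0.9, 6.7]
grip_width: 0.0504
clock: 13.9
eef_pos: [0.4229, -0.1363, 0.1853]
tool_rot: [0.556, 0.831, 0.001, 0.002]
ft_force: [0.8, -0.2, -0.7]
grip_width: 0.0504
t 13.9 pos [ 422.9 -136.3  185.3] jaw 22.4 w 0.0504 F [ 0.8 -0.2 -0.7] j6 49.7 tilt 0.28
shift [448.4 255.1  24.9]
 turn -28.35 -> j6 -65.0
 turn 1.65 -> j6 115.0
```

View pics/w5.png

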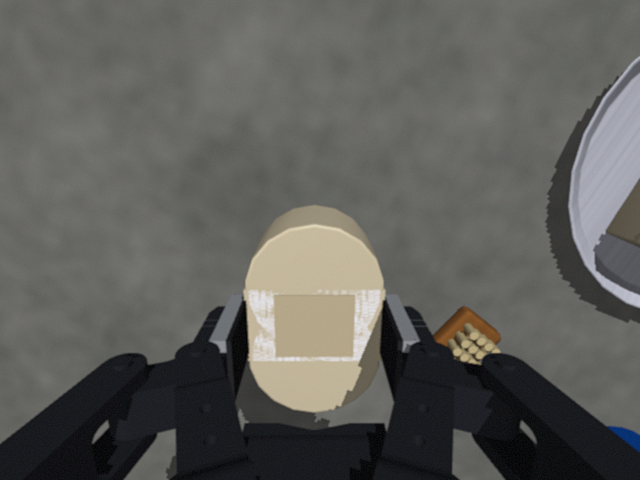

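```bash
python3 -m inch '[-1,448,255,0,1.65, -1,448,255,0,1.65, -1,448,255,0,1.65, -1,448,255,0,1.65, -1,448,255,0,1.65, -1,448,255,0,1.65, -1,448,255,0,1.65, -1,448,255,0,1.65]'; python3 go.py 488 375.5 150 12.5
```

```text
clock: 14.75
eef_pos: [0.471, 0.2549, 0.1819]
tool_rot: [0.626, 0.78, 0.0, 0.0]
ft_force: [1.2, -0.5, -1.4]
grip_width: 0.0502
t 14.75 pos [471.  254.9 181.9] jaw 12.5 w 0.0502 F [ 1.2 -0.5 -1.4] j6 105.9 tilt 0.02
shift [114.   42.7  31.9]
 turn -30.0 -> j6 -65.0
 turn 0.0 -> j6 115.0
```

```bash
python3 -m inch '[-1,114,43,25,0, -1,114,43,25,0, -1,114,43,25,0, -1,114,43,25,0, -1,114,43,25,0, -1,114,43,25,0]'; python3 go.py 488 375.5 108 12.5;python3 - <<'E'
from h import *
c=camera("top");crop(c,100,190,250,310,5,"pics/t5.png")
c=camera("wrist");cv2.imwrite("pics/w6.png",c["pixels"][:,:,::-1])
E
```

```text
clock: 15.35
eef_pos: [0.4885, 0.3723, 0.1569]
tool_rot: [0.626, 0.78, -0.001, 0.0]
ft_force: [0.1, 0.5, -0.4]
grip_width: 0.0503
t 15.35 pos [488.5 372.3 156.9] jaw 12.4 w 0.0503 F [ 0.1  0.5 -0.4] j6 114.9 tilt 0.06
shift [ 3.2  0.3 48.9]
 turn -30.01 -> j6 -65.0
 turn -0.01 -> j6 115.0
```

View pics/w6.png

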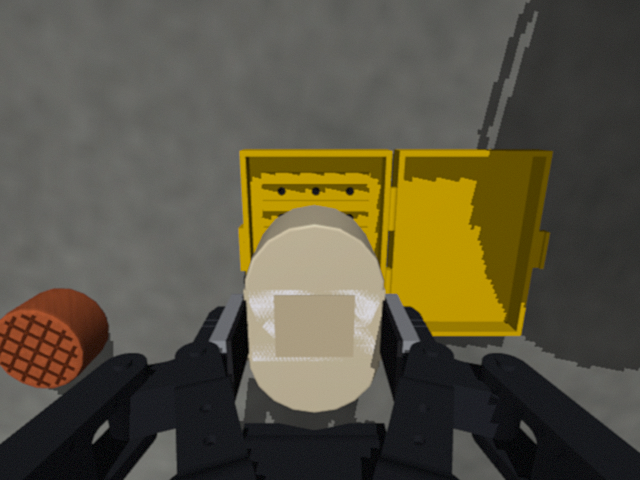

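View pics/t5.png

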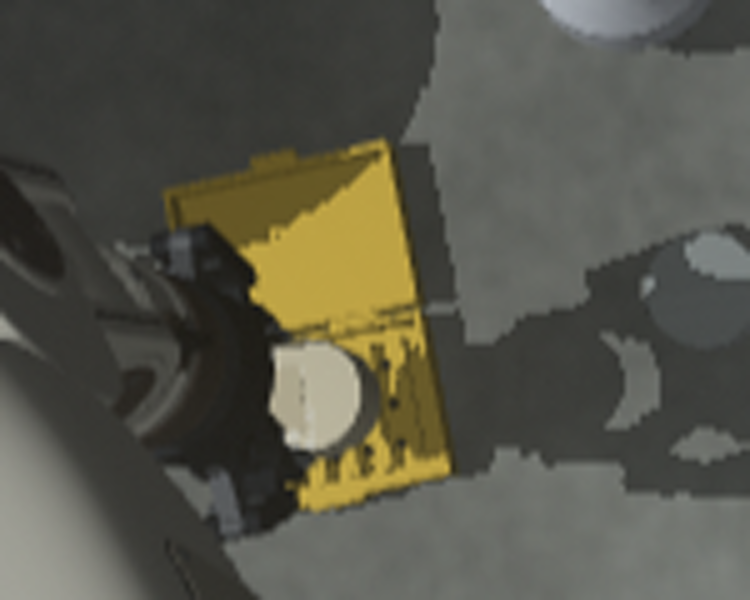

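```bash
python3 - <<'E'
from h import *
c=camera("wrist");o=sensors.get_obs()["eef_pos"][:2]*1000
u=np.radians(12.5);Y=np.array([np.cos(u),np.sin(u)]);X=np.array([np.sin(u),-np.cos(u)])
for n,uv,z in(("A",(240,150),.016),("B",(392,150),.016),("L",(243,262),.016),("soap far",(314,225.5),.097),("soapL",(246,300),.097),("soapR",(384,300),.097),("soap near",(314,411),.097)):
    p=ray(c,uv,z)*1000;print(n,p.round(1),"rel tcp X,Y",((p-o)@X).round(1),((p-o)@Y).round(1))
E
```

```text
A [438.6 422.4] rel tcp X,Y -59.8 -38.3
B [518.1 439.7] rel tcp X,Y -59.5 43.1
L [450.4 359.7] rel tcp X,Y 3.9 -40.3
soap far [481.5 410.8] rel tcp X,Y -39.2 1.1
soapL [463.  377.6] rel tcp X,Y -10.8 -24.2
soapR [513.  388.4] rel tcp X,Y -10.6 27.0
soap near [498.2 334.4] rel tcp X,Y 39.0 0.8
```

```bash
python3 -m inch '[-1,3.5,1,30,0, -1,3.5,1,45,0, -1,3.5,1,48,0, -1,3.5,1,50,0, -1,3.5,1,52,0, -1,3.5,1,52,0]'; python3 -m inch '[-1,0,0,2,0, -1,0,0,2,0, -1,0,0,2,0]';python3 -m inch '[-1,0,0,1,0, -1,0,0,1,0]'
```

```text
clock: 16.1
eef_pos: [0.4894, 0.3772, 0.1059]
tool_rot: [0.626, 0.78, 0.001, 0.0]
ft_force: [-0.2, -0.4, -1.0]
grip_width: 0.05
clock: 16.4
eef_pos: [0.4889, 0.3772, 0.1032]
tool_rot: [0.626, 0.78, 0.0, 0.0]
ft_force: [0.4, -0.2, -1.2]
grip_width: 0.0503
clock: 16.6
eef_pos: [0.4888, 0.3771, 0.1019]
tool_rot: [0.626, 0.78, -0.0, -0.0]
ft_force: [0.3, -0.0, -2.1]
grip_width: 0.0506
```

```bash
python3 -m inch '[-1,0,0,1,0, -1,0,0,1,0]';python3 -m inch '[-1,0,0,1,0, -1,0,0,1,0]';python3 - <<'E'
from h import *
c=camera("side");crop(c,130,290,280,420,5,"pics/s6.png")
E
```

```text
clock: 16.8
eef_pos: [0.4889, 0.3771, 0.1009]
tool_rot: [0.626, 0.78, 0.0, 0.0]
ft_force: [0.1, -0.7, -0.3]
grip_width: 0.0499
clock: 17.0
eef_pos: [0.4889, 0.3771, 0.1008]
tool_rot: [0.626, 0.78, 0.0, 0.0]
ft_force: [-1.7, -1.7, 4.1]
grip_width: 0.0503
```

View pics/s6.png

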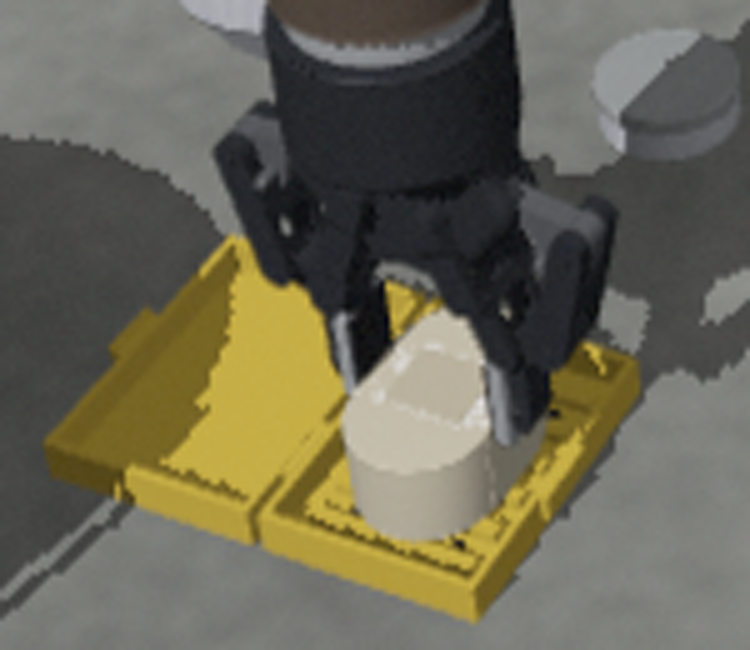

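```bash
python3 -m inch '[0.6,0,0,0,0, 0.6,0,0,0,0, 0.6,0,0,0,0, 0.6,0,0,-30,0, 0.6,0,0,-80,0, 0.6,0,0,-80,0, 0.6,0,0,-80,0]';  python3 go.py 341.7 286.7 165 50;python3 - <<'E'
from h import *
c=camera("wrist");cv2.imwrite("pics/w7.png",c["pixels"][:,:,::-1])
E
```

```text
clock: 17.75
eef_pos: [0.4898, 0.3778, 0.1819]
tool_rot: [0.626, 0.78, 0.002, 0.001]
ft_force: [-0.1, -1.0, -0.6]
grip_width: 0.0682
t 17.75 pos [489.8 377.8 181.9] jaw 12.5 w 0.0682 F [-0.1 -1.  -0.6] j6 115.2 tilt 0.25
shift [ -57.  -164.4   16.1]
 turn -6.25 -> j6 80.0
```

View pics/w7.png

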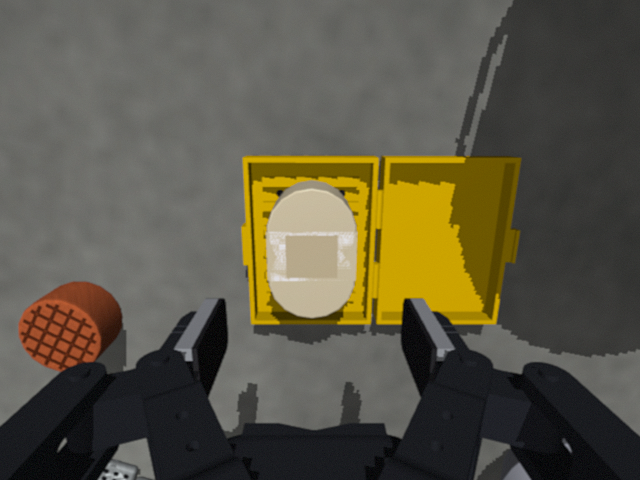

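The soap sits inside the ribbed half, centred at (311,250) and clear of all four walls.

```bash
python3 -m inch '[1,-57,-164,16,-6.25, 1,-57,-164,16,-6.25, 1,-57,-164,16,-6.25, 1,-57,-164,16,-6.25, 1,-57,-164,16,-6.25, 1,-57,-164,16,-6.25, 1,-57,-164,16,-6.25]'; python3 go.py 341.7 286.7 85 50;python3 - <<'E'
from h import *
c=camera("wrist");cv2.imwrite("pics/w8.png",c["pixels"][:,:,::-1])
p=c["pixels"].astype(int);m=((p[...,0]-p[...,2]>60)).astype(np.uint8)
for k in cv2.findContours(m,0,1)[0]:
    if cv2.contourArea(k)>1500:
        w=np.array([ray(c,q[0],.032) for q in k],np.float32)*1000;print(cv2.minAreaRect(w),cv2.minAreaRect(k)[0])
E
```

```text
clock: 18.5
eef_pos: [0.341, 0.2859, 0.1633]
tool_rot: [0.343, 0.939, -0.0, -0.0]
ft_force: [0.1, 0.2, -0.6]
grip_width: 0.0854
t 18.5 pos [341.  285.9 163.3] jaw 49.9 w 0.0854 F [ 0.1  0.2 -0.6] j6 80.1 tilt 0.06
shift [-0.   1.1 78.3]
 turn -30.02 -> j6 -100.0
 turn -0.02 -> j6 80.0
((454.9798583984375, 376.4397277832031), (58.70595932006836, 88.1495132446289), 12.228776931762695) (563.7500610351562, 304.2500305175781)
((340.8089599609375, 288.18768310546875), (51.84453201293945, 56.80493927001953), 49.81056594848633) (315.5, 255.5)
```

View pics/w8.png

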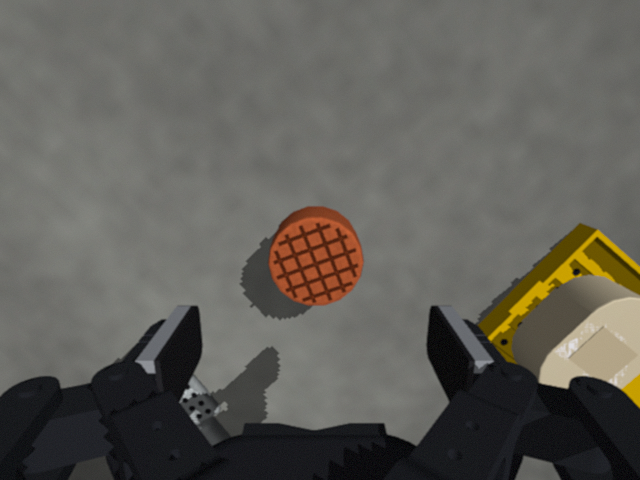

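```bash
python3 -m inch '[1,0,1,80,0, 1,0,1,80,0, 1,0,1,80,0, -1,0,1,80,0, -1,0,1,80,0, -1,0,1,80,0, -1,0,1,80,0, -1,0,1,80,0]'; python3 -m inch '[-1,0,0,-30,0, -1,0,0,-70,0, -1,0,0,-110,0]'; python3 go.py 552 -372 180 90;python3 - <<'E'
from h import *
c=camera("wrist");cv2.imwrite("pics/w9.png",c["pixels"][:,:,::-1])
E
```

```text
clock: 19.35
eef_pos: [0.343, 0.2878, 0.0861]
tool_rot: [0.342, 0.94, 0.002, 0.001]
ft_force: [-0.4, 0.6, 6.5]
grip_width: 0.0522
clock: 19.65
eef_pos: [0.3415, 0.2866, 0.1958]
tool_rot: [0.342, 0.94, 0.0, 0.0]
ft_force: [0.7, 0.8, -1.2]
grip_width: 0.052
t 19.65 pos [341.5 286.6 195.8] jaw 50.0 w 0.052 F [ 0.7  0.8 -1.2] j6 80.0 tilt 0.01
shift [-584.7 -369.    15.8]
 turn -6.67 -> j6 -34.0
 turn 23.33 -> j6 146.0
```

View pics/w9.png

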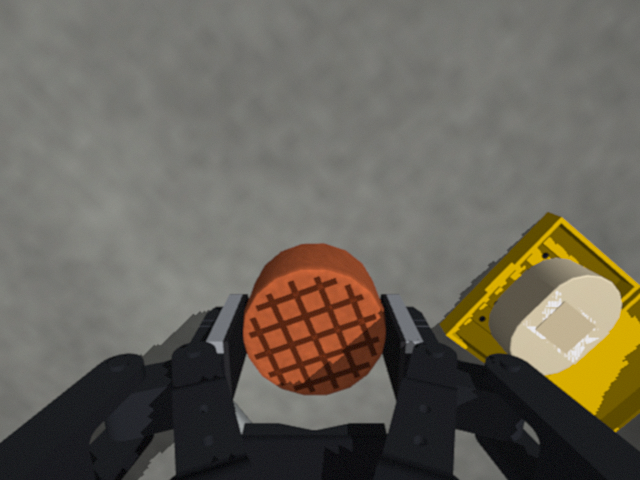

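```bash
python3 -m inch '[-1,-585,-369,0,-6.67, -1,-585,-369,0,-6.67, -1,-585,-369,0,-6.67, -1,-585,-369,0,-6.67, -1,-585,-369,0,-6.67, -1,-585,-369,0,-6.67, -1,-585,-369,0,-6.67, -1,-585,-369,0,-6.67]'; python3 go.py 552 -380 180 90
```

```text
clock: 20.5
eef_pos: [0.4524, -0.0548, 0.195]
tool_rot: [-0.0, 1.0, -0.0, 0.001]
ft_force: [1.5, 0.4, -0.7]
grip_width: 0.0517
t 20.5 pos [452.4 -54.8 195. ] jaw 90.0 w 0.0517 F [ 1.5  0.4 -0.7] j6 -6.9 tilt 0.15
shift [ -99.5 -325.3   15.3]
 turn 0.0 -> j6 -35.0
 turn 30.0 -> j6 145.0
```

```bash
python3 -m inch '[-1,-99,-325,15,0, -1,-99,-325,15,0, -1,-99,-325,15,0, -1,-99,-325,15,0, -1,-99,-325,15,0, -1,-99,-325,15,0, -1,-99,-325,15,0, -1,-99,-325,15,0]'; python3 -m inch '[-1,0,0,0,0]'; python3 go.py 552 -380 100 90;python3 - <<'E'
from h import *
c=camera("wrist");cv2.imwrite("pics/w10.png",c["pixels"][:,:,::-1])
c=camera("side");crop(c,270,100,470,250,4,"pics/s10.png")
E
```

```text
clock: 21.3
eef_pos: [0.5511, -0.3831, 0.178]
tool_rot: [0.003, 1.0, -0.001, 0.001]
ft_force: [-0.3, 0.5, -0.4]
grip_width: 0.0521
clock: 21.4
eef_pos: [0.5504, -0.3786, 0.1784]
tool_rot: [0.001, 1.0, 0.0, -0.0]
ft_force: [-0.1, -0.8, -2.0]
grip_width: 0.0519
t 21.4 pos [ 550.4 -378.6  178.4] jaw 89.9 w 0.0519 F [-0.1 -0.8 -2. ] j6 -34.4 tilt 0.05
shift [-1.7 -1.5 78.4]
 turn -0.02 -> j6 -35.0
 turn 29.98 -> j6 145.0
```

View pics/w10.png

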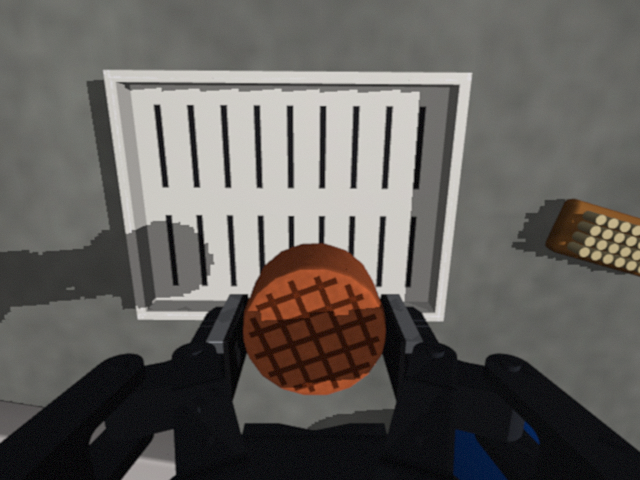

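View pics/s10.png

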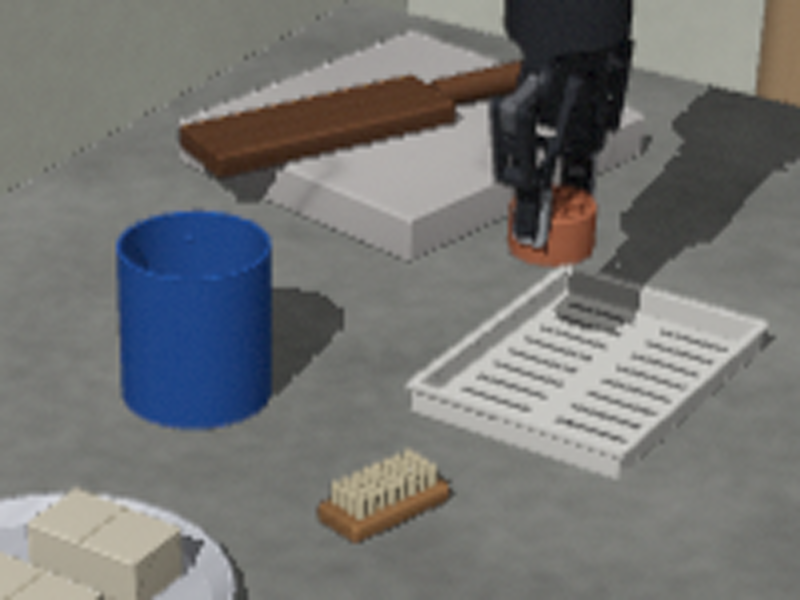

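```bash
python3 - <<'E'
from h import *
c=camera("wrist")
q=[ray(c,a,.02)*1000 for a in((104,71),(472,73),(137,319),(444,320))]
print(np.round(q,1),np.mean(q,0))
E
```

```text
[[ 450.7 -491.6]
 [ 451.9 -289.6]
 [ 602.3 -493.9]
 [ 603.3 -290.4]] [ 527.05541578 -391.35481926]
```

```bash
python3 -m inch '[-1,-4,0,40,0, -1,-4,0,75,0, -1,-4,0,80,0, -1,-4,0,82,0, -1,-4,0,84,0, -1,-4,0,84,0]'; python3 -m inch '[-1,0,0,2,0, -1,0,0,2,0, -1,0,0,2,0]'; python3 -m inch '[-1,0,0,1,0, -1,0,0,1,0]'
```

```text
clock: 22.15
eef_pos: [0.5559, -0.3782, 0.0973]
tool_rot: [-0.0, 1.0, -0.001, 0.002]
ft_force: [-0.6, -0.2, -1.4]
grip_width: 0.0517
clock: 22.45
eef_pos: [0.5548, -0.378, 0.0935]
tool_rot: [0.0, 1.0, -0.0, 0.0]
ft_force: [-0.2, -0.5, -0.2]
grip_width: 0.0517
clock: 22.65
eef_pos: [0.5546, -0.3778, 0.0919]
tool_rot: [0.0, 1.0, 0.0, -0.0]
ft_force: [0.5, -0.2, -0.6]
grip_width: 0.0516
```

```bash
python3 -m inch '[-1,0,0,2,0, -1,0,0,2,0, -1,0,0,2,0]'; python3 -m inch '[-1,0,0,1,0, -1,0,0,1,0]'; python3 -m inch '[-1,0,0,1,0, -1,0,0,1,0]'
```

```text
clock: 22.95
eef_pos: [0.5546, -0.3777, 0.0898]
tool_rot: [-0.0, 1.0, 0.0, -0.0]
ft_force: [0.7, 0.3, -0.8]
grip_width: 0.0522
clock: 23.15
eef_pos: [0.5548, -0.3779, 0.0892]
tool_rot: [-0.0, 1.0, -0.0, 0.0]
ft_force: [0.3, 0.7, 0.7]
grip_width: 0.0522
clock: 23.35
eef_pos: [0.5548, -0.3778, 0.0892]
tool_rot: [-0.0, 1.0, -0.0, 0.0]
ft_force: [-2.3, 1.0, 4.8]
grip_width: 0.0519
```

```bash
python3 -m inch '[0.7,0,0,0,0, 0.7,0,0,0,0, 0.7,0,0,0,0, 0.7,0,0,-30,0, 0.7,0,0,-80,0, 0.7,0,0,-80,0, 0.7,0,0,-80,0]';  python3 go.py 406.5 136 160 83
```

```text
clock: 24.05
eef_pos: [0.5558, -0.3785, 0.1703]
tool_rot: [-0.0, 1.0, -0.001, 0.002]
ft_force: [-0.1, -0.0, -0.4]
grip_width: 0.0724
t 24.05 pos [ 555.8 -378.5  170.3] jaw 90.0 w 0.0724 F [-0.1 -0.  -0.4] j6 -34.3 tilt 0.27
shift [149.3 514.5   8.3]
 turn -28.83 -> j6 -155.0
 turn 1.17 -> j6 25.0
```

```bash
python3 -m inch '[0,149,514,8,1.17, 0,149,514,8,1.17, 0,149,514,8,1.17, 0,149,514,8,1.17, 0,149,514,8,1.17, 0,149,514,8,1.17, 0,149,514,8,1.17, 0,149,514,8,1.17]';  python3 go.py 406.5 136 160 83;python3 - <<'E'
from h import *
c=camera("top");crop(c,380,190,540,310,5,"pics/t11.png")
E
```

```text
clock: 24.85
eef_pos: [0.4414, 0.008, 0.1607]
tool_rot: [0.061, 0.998, -0.0, -0.001]
ft_force: [0.9, 0.2, 0.4]
grip_width: 0.0426
t 24.85 pos [441.4   8.  160.7] jaw 83.0 w 0.0426 F [0.9 0.2 0.4] j6 8.1 tilt 0.14
shift [ 50.4 122.8   0.8]
 turn -30.01 -> j6 -155.0
 turn -0.01 -> j6 25.0
```

View pics/t11.png

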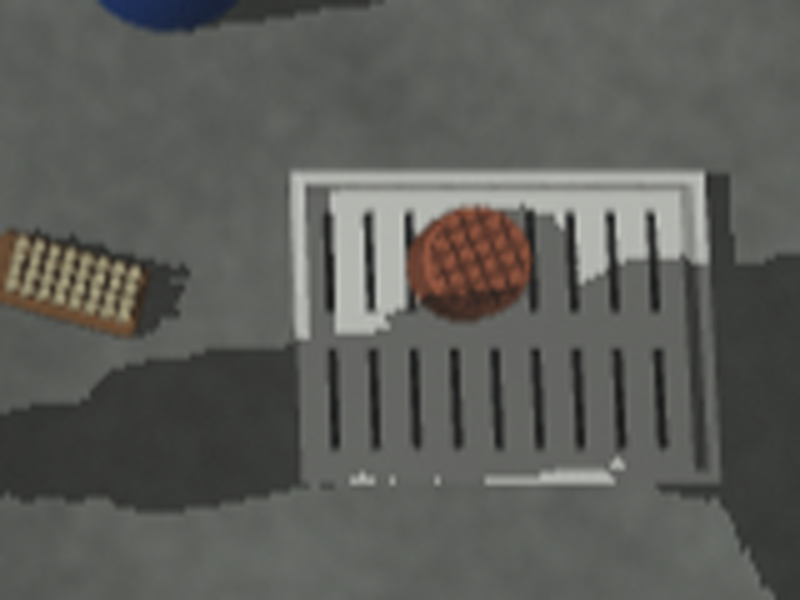

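The scrubber lies flat in the far half of the tray (crop 470,263), clear of the walls.

```bash
python3 -m inch '[0.2,50,123,0,0, 0.2,50,123,0,0, 0.2,50,123,0,0, 0.2,50,123,0,0, 0.2,50,123,0,0]'; python3 go.py 406.5 136 90 83;python3 - <<'E'
from h import *
c=camera("wrist");cv2.imwrite("pics/w11.png",c["pixels"][:,:,::-1])
E
```

```text
clock: 25.4
eef_pos: [0.408, 0.1346, 0.1611]
tool_rot: [0.06, 0.998, -0.001, -0.001]
ft_force: [-0.7, -0.0, -0.1]
grip_width: 0.0509
t 25.4 pos [408.  134.6 161.1] jaw 83.1 w 0.0509 F [-0.7 -0.  -0.1] j6 25.2 tilt 0.13
shift [ 1.5  1.3 71.1]
 turn -29.98 -> j6 -155.0
 turn 0.02 -> j6 25.0
```

View pics/w11.png

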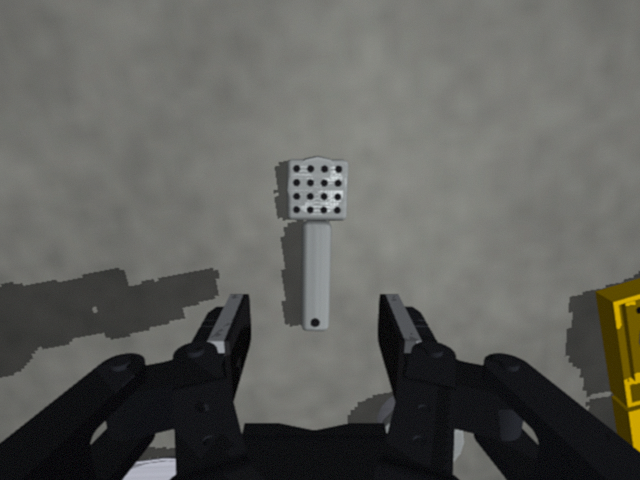

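```bash
python3 - <<'E'
from h import *
c=camera("wrist");a=ray(c,(318,158),.008)*1000;b=ray(c,(315.5,329),.014)*1000
print(a,b,(a+b)/2,np.linalg.norm(a-b),np.degrees(np.arctan2(*(b-a)[::-1])))
h=[ray(c,q,.014)*1000 for q in((304,270),(330,270))];print(h)
E
python3 -m inch '[-0.3,0,0,40,0, -0.3,0,0,65,0, -0.3,0,0,72,0, -0.3,0,0,72,0, -0.3,0,0,72,0]'; python3 go.py 406.5 136 80 83
```

```text
[355.4875028  142.95117991] [460.32861257 128.55022384] [407.90805768 135.75070188] 105.82554432795402 -7.821193723259835
[array([419.79839656, 126.56678311]), array([421.73163323, 142.13239698])]
clock: 26.0
eef_pos: [0.4096, 0.1341, 0.0908]
tool_rot: [0.062, 0.998, 0.0, 0.001]
ft_force: [0.7, -0.1, 0.7]
grip_width: 0.0299
t 26.0 pos [409.6 134.1  90.8] jaw 82.9 w 0.0299 F [ 0.7 -0.1  0.7] j6 25.2 tilt 0.06
shift [ 3.4  1.5 10.8]
 turn -30.02 -> j6 -155.0
 turn -0.02 -> j6 25.0
```

```bash
python3 -m inch '[-0.3,0,1.7,6,0, -0.3,0,1.7,8,0, -0.3,0,1.7,8,0]'; python3 - <<'E'
from h import *
c=camera("side");crop(c,290,260,410,350,6,"pics/s12.png")
E
```

```text
clock: 26.3
eef_pos: [0.4091, 0.1363, 0.0822]
tool_rot: [0.061, 0.998, 0.0, 0.0]
ft_force: [-0.3, -0.3, 0.7]
grip_width: 0.0302
```

View pics/s12.png

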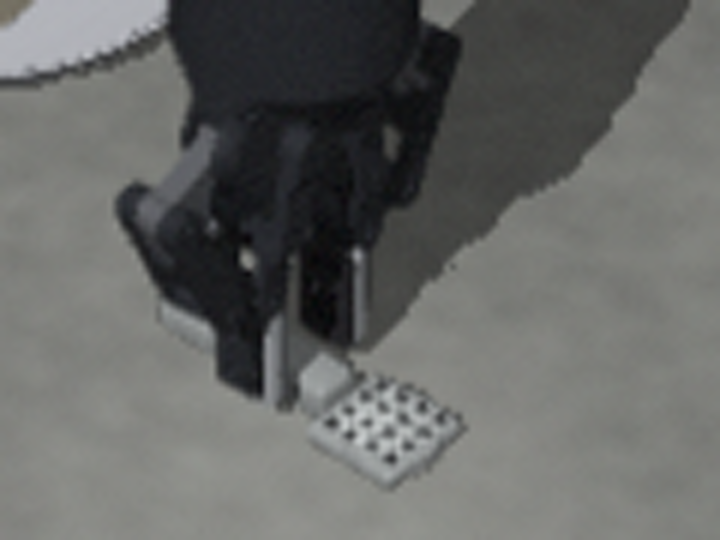

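```bash
python3 -m inch '[-0.3,0,0,2,0, -0.3,0,0,2,0]';python3 -m inch '[-0.3,0,0,2,0, -0.3,0,0,2,0]';python3 -m inch '[-0.3,0,0,1.5,0, -0.3,0,0,1.5,0]'
```

```text
clock: 26.55
eef_pos: [0.4089, 0.1363, 0.08]
tool_rot: [0.061, 0.998, -0.0, -0.0]
ft_force: [-1.0, 0.6, -0.4]
grip_width: 0.0299
clock: 26.75
eef_pos: [0.4088, 0.1362, 0.0778]
tool_rot: [0.061, 0.998, -0.0, -0.0]
ft_force: [-0.6, 0.4, -0.0]
grip_width: 0.0302
clock: 26.95
eef_pos: [0.4088, 0.1362, 0.0763]
tool_rot: [0.061, 0.998, -0.0, -0.0]
ft_force: [-1.0, -0.7, 0.7]
grip_width: 0.0299
```

```bash
python3 -m inch '[-1,0,0,-1,0, -1,0,0,-1,0, -1,0,0,-1,0, -1,0,0,-1,0, -1,0,0,-1,0]'; python3 -m inch '[-1,0,0,-20,0, -1,0,0,-60,0, -1,0,0,-100,0, -1,0,0,-100,0]'; python3 go.py 493 -392 177 0; python3 - <<'E'
from h import *
c=camera("wrist");cv2.imwrite("pics/w13.png",c["pixels"][:,:,::-1])
c=camera("side");crop(c,250,180,450,330,4,"pics/s13.png")
E
```

```text
clock: 27.45
eef_pos: [0.409, 0.1362, 0.0776]
tool_rot: [0.061, 0.998, 0.0, 0.0]
ft_force: [0.8, -0.1, 0.2]
grip_width: 0.0164
clock: 27.85
eef_pos: [0.4122, 0.1373, 0.1825]
tool_rot: [0.061, 0.998, 0.002, 0.005]
ft_force: [0.5, 0.6, -1.0]
grip_width: 0.0159
t 27.85 pos [412.2 137.3 182.5] jaw 83.0 w 0.0159 F [ 0.5  0.6 -1. ] j6 25.4 tilt 0.61
shift [-144.8 -515.5    4.5]
 turn -16.17 -> j6 -128.0
 turn 13.83 -> j6 52.0
```

View pics/w13.png

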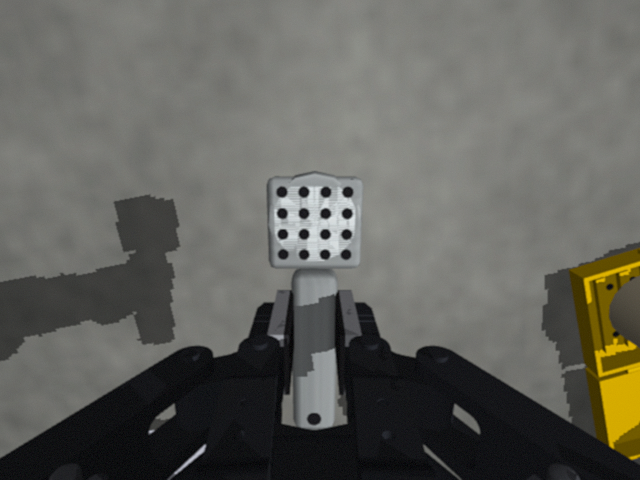

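View pics/s13.png

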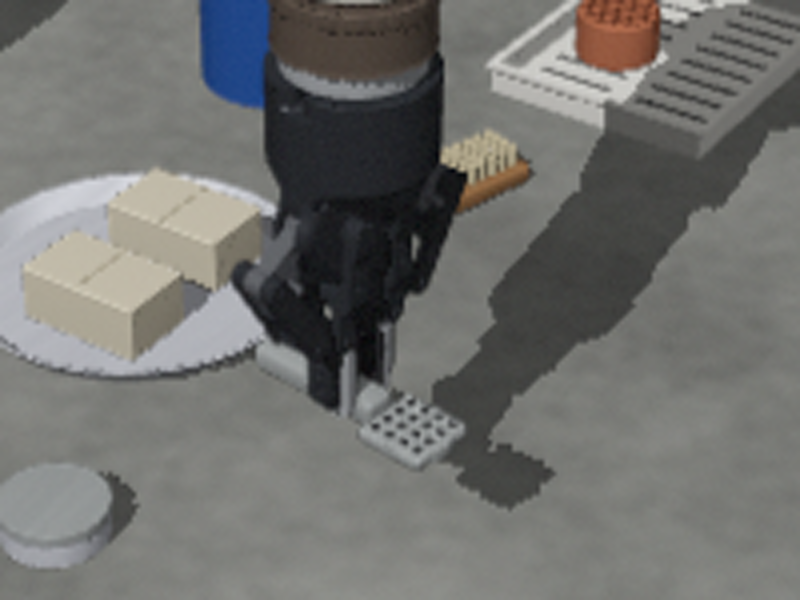

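```bash
python3 -m inch '[-1,-142,-535,0,13.83, -1,-142,-535,0,13.83, -1,-142,-535,0,13.83, -1,-142,-535,0,13.83, -1,-142,-535,0,13.83, -1,-142,-535,0,13.83, -1,-142,-535,0,13.83, -1,-142,-535,0,13.83]'; python3 go.py 493 -412 150 0
```

```text
clock: 28.75
eef_pos: [0.4624, -0.2616, 0.1753]
tool_rot: [0.617, 0.787, -0.0, -0.002]
ft_force: [1.2, -0.1, -0.9]
grip_width: 0.0158
t 28.75 pos [ 462.4 -261.6  175.3] jaw 13.9 w 0.0158 F [ 1.2 -0.1 -0.9] j6 46.6 tilt 0.22
shift [-153.5   -6.2   24.9]
 turn -27.69 -> j6 -130.0
 turn 2.31 -> j6 50.0
```

```bash
python3 -m inch '[-1,-153,-6,15,2.31, -1,-153,-6,15,2.31, -1,-153,-6,15,2.31, -1,-153,-6,15,2.31, -1,-153,-6,15,2.31, -1,-153,-6,15,2.31]'; python3 -m inch '[-1,0,0,0,0]'; python3 go.py 493 -412 90 0;  python3 - <<'E'
from h import *
c=camera("wrist");cv2.imwrite("pics/w14.png",c["pixels"][:,:,::-1])
c=camera("side");crop(c,330,100,490,220,5,"pics/s14.png")
E
```

```text
clock: 29.35
eef_pos: [0.4945, -0.4084, 0.1607]
tool_rot: [0.705, 0.71, 0.0, -0.002]
ft_force: [0.4, 0.6, 0.3]
grip_width: 0.016
clock: 29.45
eef_pos: [0.4952, -0.408, 0.1622]
tool_rot: [0.704, 0.71, 0.0, -0.001]
ft_force: [-0.9, 0.2, -0.8]
grip_width: 0.0162
t 29.45 pos [ 495.2 -408.   162.2] jaw 0.5 w 0.0162 F [-0.9  0.2 -0.8] j6 50.0 tilt 0.1
shift [-4.  -2.1 72.2]
 turn -29.92 -> j6 -130.0
 turn 0.08 -> j6 50.0
```

View pics/w14.png

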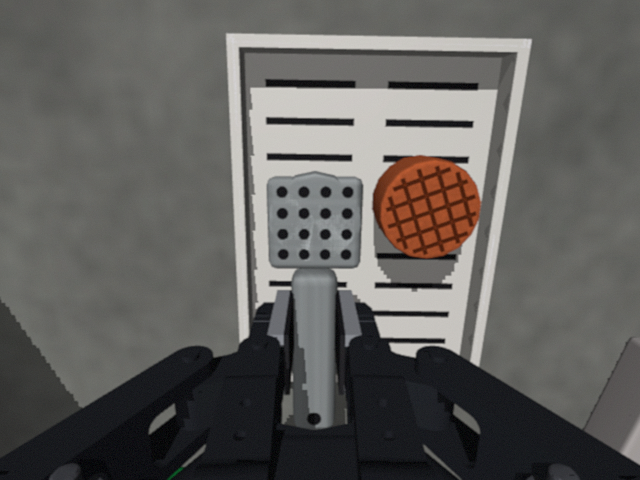

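View pics/s14.png

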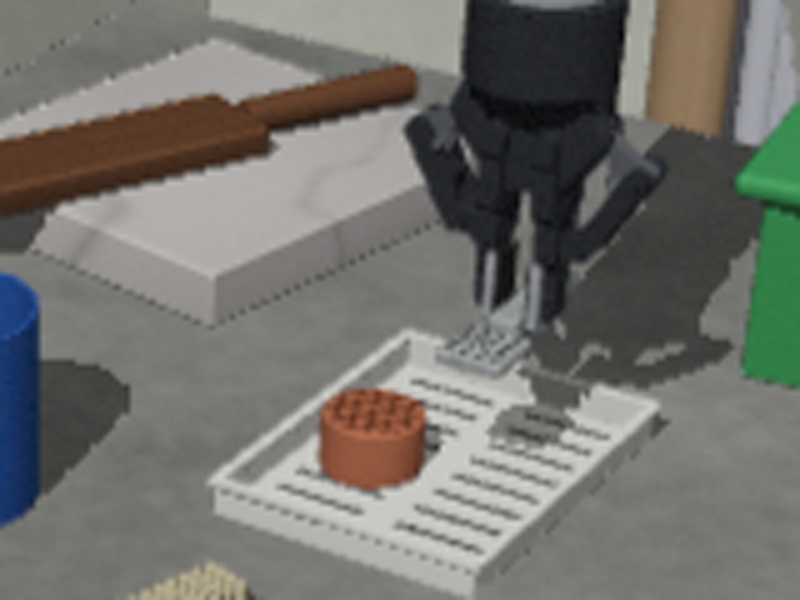

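```bash
python3 -m inch '[-1,-10,-2,40,0.1, -1,-10,-2,65,0.1, -1,-10,-2,72,0.1, -1,-10,-2,75,0.1, -1,-10,-2,76,0.1, -1,-10,-2,76,0.1]'; python3 -m inch '[-1,0,0,1.5,0, -1,0,0,1.5,0]';python3 -m inch '[-1,0,0,1.5,0, -1,0,0,1.5,0]'
```

```text
clock: 30.15
eef_pos: [0.4944, -0.4202, 0.0883]
tool_rot: [0.708, 0.706, 0.0, 0.002]
ft_force: [0.3, -0.0, -0.5]
grip_width: 0.0161
clock: 30.35
eef_pos: [0.4938, -0.4201, 0.0859]
tool_rot: [0.708, 0.706, 0.0, 0.001]
ft_force: [-0.7, 0.0, -1.7]
grip_width: 0.0159
clock: 30.55
eef_pos: [0.4934, -0.4198, 0.0835]
tool_rot: [0.709, 0.706, 0.0, -0.0]
ft_force: [1.2, -0.4, -0.2]
grip_width: 0.0159
```

```bash
python3 -m inch '[-1,0,0,1.5,0, -1,0,0,1.5,0]';python3 -m inch '[-1,0,0,1,0, -1,0,0,1,0]';python3 -m inch '[-1,0,0,1,0, -1,0,0,1,0]'; python3 - <<'E'
from h import *
c=camera("side");crop(c,350,120,480,220,6,"pics/s15.png")
E
```

```text
clock: 30.75
eef_pos: [0.4933, -0.4197, 0.0817]
tool_rot: [0.709, 0.706, -0.0, -0.0]
ft_force: [-0.2, -0.3, -2.0]
grip_width: 0.0162
clock: 30.95
eef_pos: [0.4934, -0.4198, 0.0808]
tool_rot: [0.709, 0.706, -0.0, -0.0]
ft_force: [-0.2, -0.3, -0.6]
grip_width: 0.0161
clock: 31.15
eef_pos: [0.4935, -0.4198, 0.0806]
tool_rot: [0.709, 0.706, 0.0, 0.0]
ft_force: [-1.9, 1.4, 3.2]
grip_width: 0.0162
```

View pics/s15.png

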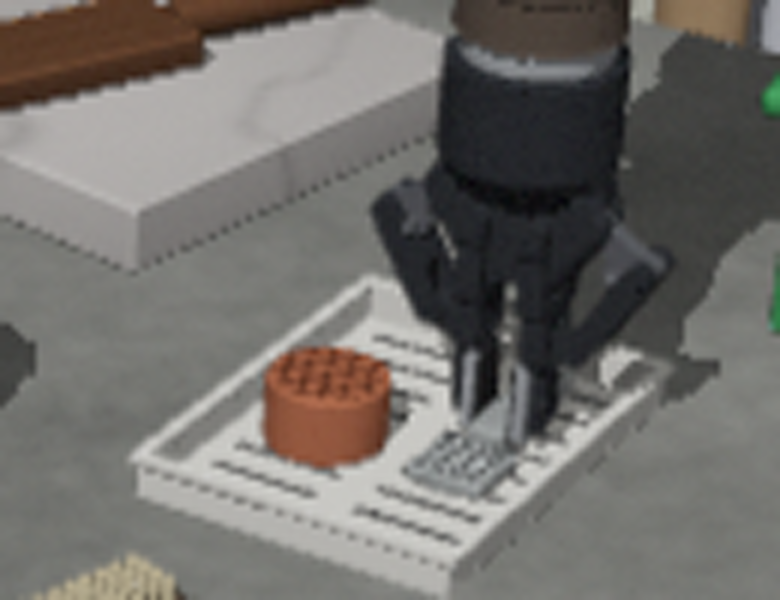

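The scraper is on the tray floor (contact at TCP z = 80.6, as predicted). Release, rise, and check everything.

```bash
python3 -m inch '[-0.3,0,0,0,0, -0.3,0,0,0,0, -0.3,0,0,0,0, -0.3,0,0,-30,0, -0.3,0,0,-80,0, -0.3,0,0,-130,0, -0.3,0,0,-130,0]'; python3 -m inch '[0,-60,-250,-150,0, 0,-60,-250,-150,0, 0,-60,-250,-150,0, 0,-60,-250,-150,0, 0,-60,-250,-150,0, 0,-60,-250,-150,0, 0,-60,-250,-150,0, 0,-60,-250,-150,0]'; python3 - <<'E'
from m import *
c=camera("top");cv2.imwrite("pics/t16.png",c["pixels"][:,:,::-1]);crop(c,380,190,540,310,5,"pics/t16b.png")
c2=camera("side");cv2.imwrite("pics/s16.png",c2["pixels"][:,:,::-1])
p=c["pixels"].astype(int)
iv=(p[...,0]-p[...,2]>12)&(p[...,0]>125)
rect(c,iv,.037,(285,180,317,240),"bar left");rect(c,iv,.037,(317,180,355,240),"bar right")
rect(c,(p[...,0]-p[...,2]>12)&(p[...,0]-p[...,2]<40)&(p[...,0]>125),.041,(130,240,195,300),"soap")
for t,z,win,mk in(("mug",.105,(385,135,455,205),p[...,2]-p[...,0]>40),("lota",.098,(195,150,250,205),(p[...,2]>p[...,0]+3)&(p[...,2]>90))):rect(c,mk,z,win,t)
E
```

```text
clock: 31.9
eef_pos: [0.4966, -0.4225, 0.2192]
tool_rot: [0.708, 0.706, 0.001, 0.008]
ft_force: [0.3, -0.4, 1.6]
grip_width: 0.0303
clock: 32.7
eef_pos: [0.2425, -0.4794, 0.3607]
tool_rot: [0.709, 0.705, -0.0, 0.001]
ft_force: [0.6, 0.8, 0.3]
grip_width: 0.043
bar left ctr 639.3 41.0 LxW 74.3 41.5 long-axis yaw deg -0.3
bar right ctr 641.2 -34.5 LxW 74.3 41.5 long-axis yaw deg -0.5
soap ctr 488.0 378.1 LxW 77.8 50.2 long-axis yaw deg -77.4
mug ctr 714.1 -231.3 LxW 119.6 104.8 long-axis yaw deg -9.8
lota ctr 701.9 229.6 LxW 101.0 77.0 long-axis yaw deg 0.8
```

View pics/t16.png

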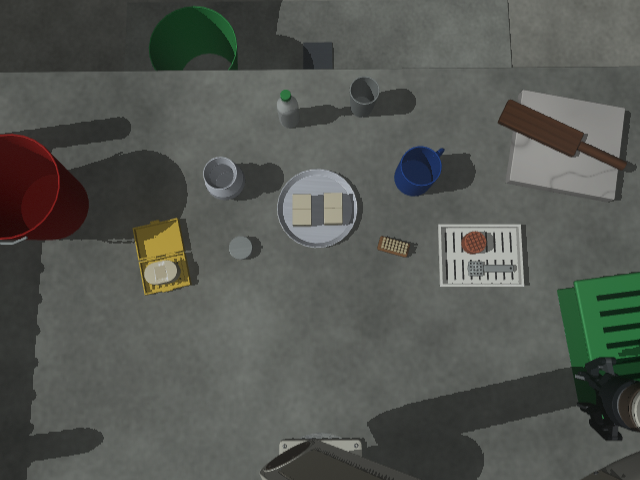

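View pics/s16.png

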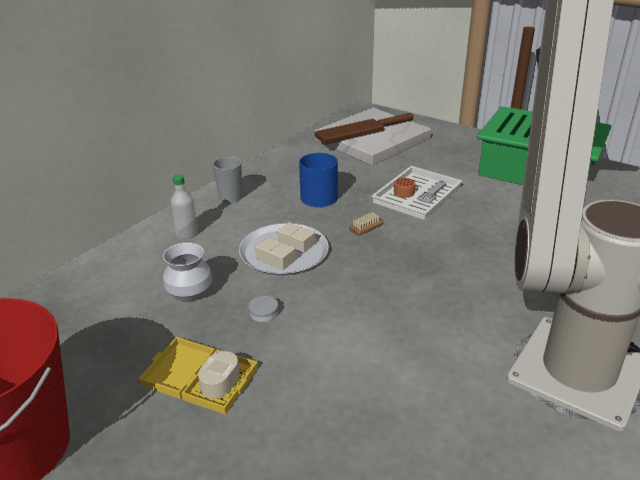

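View pics/t16b.png

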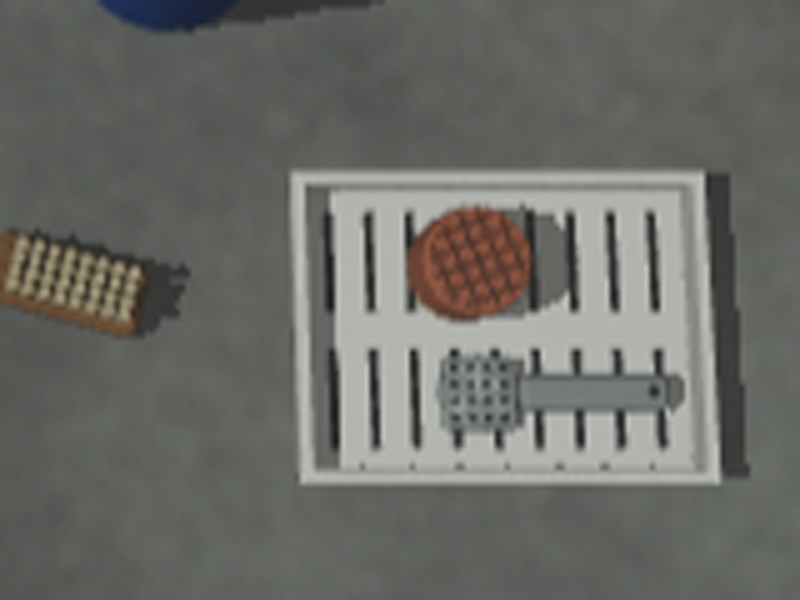

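```bash
python3 -m inch '[0,0,0,0,0, 0,0,0,0,0, 0,0,0,0,0]'; python3 -c "
from workcell import order
print(order.job_done())"
```

```text
clock: 33.1
eef_pos: [0.244, -0.4784, 0.3592]
tool_rot: [0.708, 0.706, 0.0, -0.001]
ft_force: [0.3, -0.0, -0.0]
grip_width: 0.0432
the job is handed in; nothing more can be done
None
```

All five things are in their holders, and I handed the job in at 33 s of the 122 s allowed. Each one was lowered until the wrist force showed it resting on its holder's floor before the jaws opened.

Final checks, from the last top and side pictures:

| Item | Measured result |
|---|---|
| Bath soap | on the ribs, about 3 mm from their middle, aligned with the dish |
| Two laundry bars | on the plate floor, about 40 mm either side of its middle |
| Scrubber | in the far half of the tray, about 30 mm (x) and 14 mm (y) from its middle, clear of the walls |
| Scraper | in the near half of the tray, about 32 mm (x) and 26 mm (y) from its middle, clear of the walls |
| Lota and mug | mug measured the same as at the start, lota within about 1 mm |

- **Flatness:** I judged this by eye from the pictures and from each contact height matching its prediction to within about 1 mm; I did not measure any angles.
- **Tray positions:** the tool positions are where the gripper released them. The last pictures agree with these by eye, but I did not re-measure them.
- **Disagreements:** the wrist camera measured the tray about 3% larger than its real size, but its centre agreed with the top camera to about 3 mm. The first automatic outline of the scraper failed, so I found it from its end points instead.

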